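# Stack plates on the drill carriage and feed them under the drill

### The job

Turn the feed knob to bring the carriage fully back to its loading stop, then lower every loose aluminium plate on the bench over the carriage's two pins, stacked flush, and put the steel jig plate (the one with the round bush) flush on top of them. Then turn the knob to feed the carriage along until the bush stands centred under the tip of the drill, and let go. Leave the pan, spray can and screwdriver alone.

Things in the scene. Friction and masses are not known exactly. Their poses are not given: they have to be found in the camera images.
- carriage (a joint): travel of the carriage along the bed in m: 0 at the loading stop, up to 0.15 at the other end. Travel runs along the -y axis of deck. It moves 22 mm for each radian of the knob (travel = 0.022 x knob angle) and stays where it is left
- deck (a point): centre of the flat top of the carriage deck (100 x 170 mm in x, y; 60 mm above the bench), midway between its two pins; y runs along the bed, z up. A plate seated flush has its long (x) axis along this y axis, either way round, and its origin here (z = 0), the next one at z = 12 mm, and so on
- pin_a (a point): foot, at deck level, of the pin at y = -45 mm of deck: 10 mm diameter, 56 mm tall, straight to 46 mm, then tapering to a 3 mm tip
- pin_b (a point): foot of the like pin at y = +45 mm of deck
- feed_knob (a joint): angle of the feed knob in rad, 0 to 6.82, 0 with the carriage at the loading stop; grows as the knob turns CLOCKWISE seen from above, which drives the carriage away from the stop. Stiff: needs about 0.25 N m to turn
- knob_grip (a point): black winged knob riding on the carriage, on its vertical axis 130 mm to the -x side of the deck centre and 31 mm above deck level. Its wing is a bar 50 mm long (x of this frame, which turns with the knob), 14 mm thick (y), reaching from 22 mm below to 12 mm above this point, over a disc of 52 mm diameter. It travels with the carriage as it turns
- drill_tip (a point): lower end of the thin drill bit (7 mm diameter), 150 mm above the bench; the spindle above it is 28 mm in diameter from 205 mm up, the blue head 46 mm wide from 267 mm up, held by a round column 115 mm to the +x side. Fixed. Its place along the bed varies, 120 to 135 mm of travel from the loading position
- plate1: bare aluminium plate, 130 x 48 x 12 mm (x, y, z), with two through holes of 13 mm diameter at x = -45 and +45 mm, y = 0. Origin at the centre of its underside. Lies flat on the bench at the start; 0.14 to 0.28 kg. It may be absent (None throughout); two or three of the three plates are there
- plate2: bare aluminium plate, 130 x 48 x 12 mm (x, y, z), with two through holes of 13 mm diameter at x = -45 and +45 mm, y = 0. Origin at the centre of its underside. Lies flat on the bench at the start; 0.14 to 0.28 kg. It may be absent (None throughout); two or three of the three plates are there
- plate3: bare aluminium plate, 130 x 48 x 12 mm (x, y, z), with two through holes of 13 mm diameter at x = -45 and +45 mm, y = 0. Origin at the centre of its underside. Lies flat on the bench at the start; 0.14 to 0.28 kg. It may be absent (None throughout); two or three of the three plates are there
- jig: dark steel jig plate, the same 130 x 48 x 12 mm with the same two 13 mm holes at x = -45 and +45 mm, plus a round steel bush of 34 mm diameter standing 26 mm up from the middle of its top face. Origin at the centre of its underside; 0.32 to 0.6 kg; always there
- bush (a point): centre of the top of the jig plate's bush, 38 mm above the jig's underside
- pan: bystander, leave it where it is: open stainless pan 110 x 170 x 60 mm, origin at the centre of its underside
- spray_can: bystander, leave it where it is: upright spray can, 60 mm diameter, 170 mm tall, origin at the centre of its underside
- screwdriver: bystander, leave it where it is: screwdriver lying on the bench
Not all that is in view belongs to the job. Leave any green look-alike of the plate2 alone.

How it is judged:
By the outcome, as a careful person would: the job done as asked, in the order asked, and still so for the second after the job is handed in, with the robot touching nothing.
Of plate1, plate2, plate3 only 2 to 3 are there at a start; the rules pass over those that are not, and their reading is None.
At some moment in a run one of plate1, plate2, plate3, jig may be knocked a few centimetres aside while the robot is not near it.
It also fails if it takes over 210 s, if anything falls off the work surface, if the arm or the gripper's body presses on something with over 40 N, if the wrist force passes 120 N, or if a joint passes its speed limit or range.

### The arm

A 6-joint arm with a two-finger parallel gripper is mounted at the origin on the work surface. World frame = base frame: x ahead of the robot, y to its left, z up, the work surface at z = 0. Lengths are in m, angles in degrees, forces in N, time in s.
With the tool pointing down it reaches from about 0.275 to 0.75 m from the base axis. Payload 10.2 kg.
Tool frame: the origin (TCP) lies on the centre line of the jaws, within the pads' length; the fingertips stand 19 mm ahead of it and the grasp point (between the pads) is the TCP; z points along the fingers, y is the line along which they close (so a half turn about z gives the same grasp; the last joint's range is limited). The gripper opens to 88 mm and grips with 3 to 60 N. Pads are 18 mm wide; open, the fingers measure 123 mm over their backs; the gripper's body (75 mm by 187 mm) begins 45 mm behind the grasp point.
Start: joints at [64.148, 17.928, 85.812, -0, 76.261, -12.8], TCP at [0.119, 0.511, 0.258] pointing down, gripper open.
Joint ranges: [-168.41, 168.41], [-55.51, 124.54], [10.69, 146.95], [-70.63, 250.63], [1, 178], [-165.06, 165.06]. Speed limits (degrees/s): [136.94, 136.94, 172.46, 180, 180, 180].

### API

Orientations are given as a 3x3 rotation matrix whose columns are the frame's x, y, z axes.
In Python, from rig import env, imaging, nets gives the robot as it stands.
- The arm moves only by the tool apply_moves, never from a script. Its argument "rows" is one flat list of numbers, 7 for each row, row after row: the shift along the tool's x, y, z normalised to -1 to 1, where 1 is 0.03 m, then the turn, a rotation vector about the tool's x, y, z normalised to -1 to 1, where 1 is 0.15 rad, then the closure in counts, from 0 (fully open) to 255 (shut). In form: [tx, ty, tz, ax, ay, az, hand, tx, ty, tz, ax, ay, az, hand, ...]. A call has 1 to 12 rows; each row shifts and turns the commanded pose from where the row before left it, along the tool's axes as they then stand; what a row does not reach is not made up. A row lasts 1/8 s, in which the tool goes at most 62.5 mm and 10.7 degrees, less where a joint would pass 70% of its speed; a pose out of reach is approached as far as the arm can. A call with a number of a shift or a turn outside -1 to 1 is refused whole. A call with a gripper value outside its range is refused whole. The fingers move at their own pace and stop on an object; "force" is the grip in N (left out, the last holds). Time passes only in rows, so rows that do not move let the fingers close. It gives the time, the measured TCP pose, the force, the opening and the grip force at its end, in the units of the state.
- env.get_state(): the state, without advancing time (a new reading comes with each control period).
- imaging.camera(name): name is "scene" or "top"; returns a dict with "img" (400x640x3 uint8, red, green, blue), "range_z" (400x640 float32, m along the optical axis (not along the pixel's ray), 0 where there is no reading), "fov_y" (degrees; the focal length in pixels is half the picture's height over the tangent of half this angle, whatever the lens; pixels are square), "cx", "cy" (the principal point, pixels), "D" ([k1, k2, p1, p2, k3] as OpenCV has them; the pictures are not rectified), "R" (3x3) and "t" (3): a world point X has camera coordinates R X + t. Camera axes: x right, y down, z forward; pixel columns grow to the right and rows downward; lengths in m; the calibration is good to about 2 mm. A picture is of the moment at which its call begins.
- env.finish_job(): hands the job in; it is judged then, once.
Trained networks look in a picture, given as the dict that the camera call returned (one of the last four; its "shot" number tells which), for a name from the list of things; names that differ only in an ending like _2 or _b are one class to them, and where a whole thing is asked for, a point or a joint stands for the part that bears it (a point fixed in the world has none). Each returns a list of dicts, best first, with "p" (0 to 1); they miss things now and then, are a little off and sometimes report something else, mostly with a low value. They report only what shows in the picture. A call takes as long as a camera call. They do not tell look-alikes from the thing itself.
- nets.search_frame(name, picture): "position" ([row, column] in pixels, amid what is visible of it).
- nets.cut_out(name, picture): "mask" (400x640 bool, what is visible of it) and "position" ([row, column] in pixels, amid what is visible of it).
- nets.spot_point(name, picture): "position" ([row, column] in pixels: a listed point, or the origin of a listed thing).
The state is a dict: "clock": time; "joints": joint angles; "joint_vel": joint speeds; "joint_efforts": joint torques, N m; "eef_pos": TCP position; "tool_rot": TCP orientation; "ft_force": force on the tool from outside, world axes, zero at the start; "ft_torque": the same for the moment, N m; "width": finger opening in m; "grasp_force": force on a finger pad.
Only numpy, scipy, OpenCV 4.12 (cv2) and the standard library are available. Lean on these libraries where they do the work, as an engineer would, in place of code of your own. Each camera call takes 0.05 s, during which the arm holds its last target. There are 200 camera calls.

## Working session

There is one attempt and no reset: what is moved stays moved. The work goes in short steps, Python scripts to look and compute and a tool call to move; the robot and the scene stay as the last step left them, time stands still between calls to the robot, and variables do not carry over. Pictures are saved under pics/ and viewed, at most 14 in all, crops included, and the job is handed in when it is done.

Besides the shell and the picture viewer there is one more tool, called by a JSON object that holds its "api" and its "payload", one argument or row to a line. apply_moves: Moves the arm, as the interface text tells. Scaled input: -1 to 1 covers 0.03 m each way for a shift and 0.15 rad each way for a turn. Its arguments: {"type":"object","properties":{"rows":{"type":"array","items":{"type":"number"}},"force":{"type":"number"}},"required":["rows"]}

```bash
mkdir -p pics
cat > h.py <<'E'
import numpy as np, cv2
from rig import env, imaging, nets
def K(c):
    f=200/np.tan(np.radians(c["fov_y"])/2); return np.array([[f,0,c["cx"]],[0,f,c["cy"]],[0,0,1.]])
def ray(c,rc):
    u=cv2.undistortPoints(np.array([[[rc[1],rc[0]]]],float),K(c),np.array(c["D"],float))[0,0]
    R=np.array(c["R"]);t=np.array(c["t"]); return -R.T@t, R.T@np.array([u[0],u[1],1.])
def atz(c,rc,z):
    o,d=ray(c,rc); return o+d*(z-o[2])/d[2]
def proj(c,X):
    R=np.array(c["R"]);t=np.array(c["t"],float)
    p,_=cv2.projectPoints(np.array(X,float).reshape(-1,3),cv2.Rodrigues(R)[0],t,K(c),np.array(c["D"],float)); return p[:,0]
def cloud(c):
    v,u=np.mgrid[0:400,0:640]; p=cv2.undistortPoints(np.stack([u,v],-1).reshape(-1,1,2).astype(float),K(c),np.array(c["D"],float))[:,0]
    z=c["range_z"].reshape(-1,1); P=np.hstack([p,np.ones_like(p[:,:1])])*z
    return ((P-np.array(c["t"]))@np.array(c["R"])).reshape(400,640,3)
def save(n,img,s=1): cv2.imwrite("pics/"+n,cv2.resize(img[:,:,::-1],None,fx=s,fy=s,interpolation=cv2.INTER_CUBIC))
E
cat > a.py <<'E'
from h import *
s=env.get_state(); print({k:np.round(v,3).tolist() for k,v in s.items()})
for n in ["top","scene"]:
    c=imaging.camera(n); save(n+"0.png",c["img"],1.25)
    print(n,c["fov_y"],np.round(-np.array(c["R"]).T@c["t"],3),np.round(c["R"],2).tolist())
    for th in ["plate1","jig","carriage","feed_knob","screwdriver","pan","spray_can"]:
        for r in nets.cut_out(th,c)[:5]:
            W=cloud(c)[r["mask"]&(c["range_z"]>0)]
            print(th,round(r["p"],2),np.round(r["position"]),r["mask"].sum(),np.round(np.median(W,0),3) if len(W) else '')
    for th in ["deck","pin_a","pin_b","knob_grip","drill_tip","bush","plate1","jig"]:
        print(th,[(round(r["p"],2),np.round(r["position"],1).tolist()) for r in nets.spot_point(th,c)[:5]])
E
python3 a.py
```

```text
{'clock': 0.0, 'joints': [64.148, 17.958, 85.854, 0.001, 76.259, -12.802], 'joint_vel': [0.066, -0.068, -0.041, -0.065, -0.093, -0.02], 'joint_efforts': [0.003, -40.221, -25.226, 0.07, 0.035, -0.0], 'eef_pos': [0.118, 0.511, 0.257], 'tool_rot': [[-0.974, 0.226, -0.001], [0.226, 0.974, -0.001], [0.0, -0.001, -1.0]], 'ft_force': [-0.583, 0.443, -0.4], 'ft_torque': [-0.004, 0.001, -0.004], 'grasp_force': 0.0, 'width': 0.088}
top 50.1765072231963 [ 0.314 -0.002  1.504] [[-0.03, -1.0, -0.01], [-0.99, 0.03, -0.17], [0.17, 0.0, -0.99]]
plate1 0.88 [256. 187.] 520 [0.406 0.467 0.012]
plate1 0.64 [279. 243.] 552 [0.325 0.264 0.012]
plate1 0.59 [234. 288.] 517 [0.472 0.111 0.012]
plate1 0.56 [238. 235.] 498 [0.474 0.291 0.012]
jig 0.89 [203. 235.] 498 [0.597 0.296 0.013]
carriage 0.91 [201. 379.] 2170 [ 0.587 -0.213  0.06 ]
feed_knob 0.63 [227. 385.] 212 [ 0.483 -0.217  0.072]
feed_knob 0.62 [150. 294.] 1888 [0.794 0.081 0.009]
screwdriver 0.8 [167. 243.] 183 [0.722 0.265 0.023]
screwdriver 0.18 [197. 380.] 2083 [ 0.584 -0.212  0.06 ]
pan 0.86 [150. 294.] 1907 [0.793 0.081 0.009]
spray_can 0.6
[... 913 characters left out ...]
knob 0.48 [174. 270.] 120 [ 0.497 -0.213  0.076]
screwdriver 0.88 [286. 378.] 294 [0.733 0.28  0.021]
screwdriver 0.19 [187. 219.] 2608 [ 0.732 -0.259  0.282]
pan 0.89 [277. 312.] 2474 [0.781 0.074 0.008]
spray_can 0.86 [132. 219.] 299 [ 0.426 -0.437  0.155]
deck [(0.63, [201.7, 255.4])]
pin_a [(0.96, [208.7, 264.1]), (0.7, [197.4, 244.9]), (0.22, [157.1, 227.0])]
pin_b [(0.96, [208.7, 264.1]), (0.7, [197.4, 244.9]), (0.22, [157.1, 227.0])]
knob_grip [(0.62, [169.7, 268.0])]
drill_tip [(0.83, [183.9, 231.4])]
bush [(0.57, [252.0, 393.5])]
plate1 [(0.79, [229.2, 402.9]), (0.73, [202.4, 252.7]), (0.72, [190.9, 406.3]), (0.68, [226.4, 454.2]), (0.55, [212.8, 354.1])]
jig [(0.6, [253.9, 395.5])]
```

```bash
cat > b.py <<'E'
from h import *
c=imaging.camera("top"); save("crop1.png",c["img"][140:300,160:480],2.5)
E
python3 b.py
```

```text
(no output)
```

View pics/crop1.png

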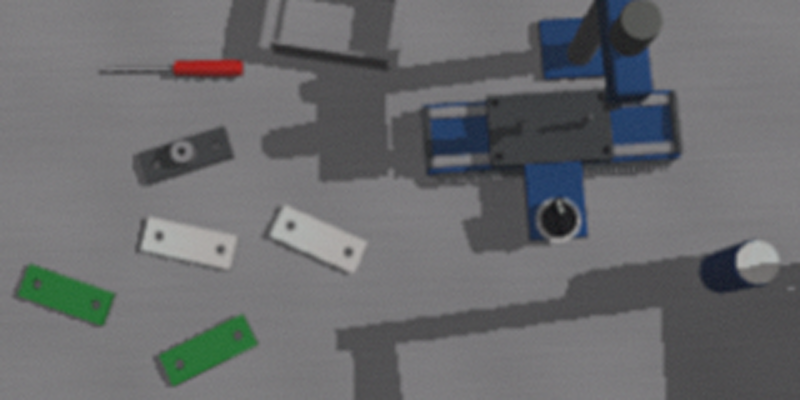

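View pics/scene0.png

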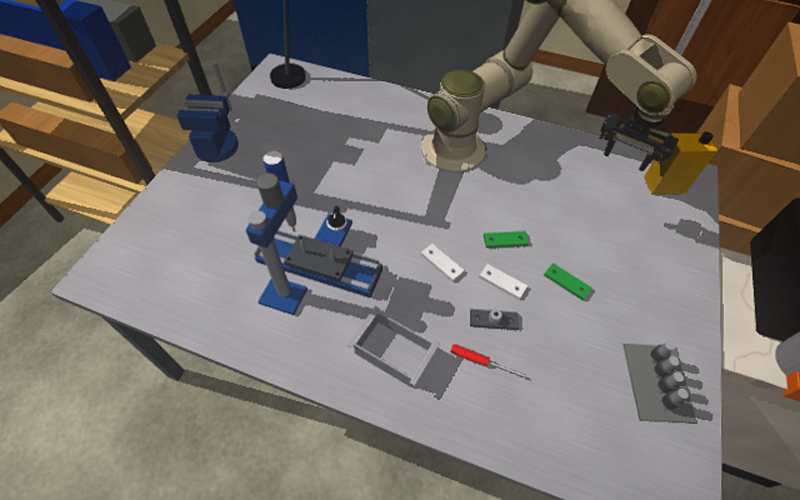

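The two bare plates are at crop (188,242) and (318,238). That is full-frame (237,235) and (235,287), so world (0.474,0.291) and (0.472,0.111). The look-alikes to avoid are the two green plates, at full-frame (256,187) and (279,243). The jig is at (203,235) and the knob at (226,384). Next I measure the geometry.

```bash
cat > m.py <<'E'
from h import *
np.set_printoptions(suppress=True,precision=4)
def rect(P):
    r=cv2.minAreaRect((P[:,:2]*1000).astype(np.float32)); c,(w,h),a=r
    if w<h: a+=90; w,h=h,w
    return np.array(c)/1000,(round(w,1),round(h,1)),round((a+90)%180-90,1)
def pca(P):
    m=P[:,:2].mean(0); w,v=np.linalg.eigh(np.cov((P[:,:2]-m).T)); return m,np.degrees(np.arctan(v[1,1]/v[0,1])) ,np.sqrt(w)
def plates(c,names=("plate1","jig")):
    W=cloud(c)
    for th in names:
        for r in nets.cut_out(th,c)[:5]:
            m=r["mask"]; ys,xs=np.nonzero(m)
            P=np.array([atz(c,(y,x),0.012) for y,x in zip(ys,xs)])
            b=c["img"][m].mean(0); print(th,round(r["p"],2),"rgb",b.round(),"pca",pca(P),"rect",rect(P),'z',np.median(W[m][:,2]).round(3))
if __name__=="__main__":
    for n in ["top","scene"]:
        c=imaging.camera(n); W=cloud(c); print(n); plates(c)
        X,Y,Z=W[...,0],W[...,1],W[...,2]; box=(X>.4)&(X<.7)&(Y>-.4)&(Y<-.05)
        d=box&(abs(Z-.06)<.004)&(X>.53); print("deck",d.sum(),rect(W[d]),pca(W[d]))
        b=box&(abs(Z-np.median(Z))<1)&(Z>.01)&(Z<.052)&(X>.53); print("bed",b.sum(),rect(W[b]),pca(W[b]),np.median(W[b],0))
        k=box&(X<.52)&(Z>.082); print("wing",k.sum(),rect(W[k]),pca(W[k]),Z[k].max())
        k=box&(X<.53)&(Z>.062); print("knob",k.sum(),rect(W[k]),pca(W[k]))
        for th,z in [("pin_a",.06),("deck",.06),("knob_grip",.091),("drill_tip",.15)]:
            for r in nets.spot_point(th,c)[:3]: print(th,round(r["p"],2),np.round(r["position"],1),atz(c,r["position"],z))
        if n=="top": save("crop2.png",c["img"][170:250,320:440],6)
        else: save("crop3.png",c["img"][130:250,180:320],5)
E
python3 m.py
```

```text
top
plate1 0.93 rgb [ 48. 110.  59.] pca (array([0.3244, 0.2666]), np.float64(-64.56727170647366), array([0.0136, 0.0388])) rect (array([0.3239, 0.2658]), (133.2, 48.1), -64.9) z 0.013
plate1 0.86 rgb [ 46. 109.  58.] pca (array([0.4061, 0.4689]), np.float64(70.12989408849104), array([0.0139, 0.0378])) rect (array([0.4068, 0.4698]), (132.0, 49.5), 70.9) z 0.012
plate1 0.71 rgb [160. 159. 157.] pca (array([0.4722, 0.1117]), np.float64(63.80113508235878), array([0.0152, 0.0378])) rect (array([0.4723, 0.1116]), (131.5, 54.0), 62.9) z 0.012
plate1 0.62 rgb [167. 166. 163.] pca (array([0.4739, 0.2934]), np.float64(76.39638254735962), array([0.0126, 0.038 ])) rect (array([0.474 , 0.2937]), (132.0, 45.1), 76.4) z 0.012
plate1 0.49 rgb [46. 46. 47.] pca (array([ 0.4932, -0.2275]), np.float64(-42.29607218447072), array([0.0132, 0.0135])) rect (array([ 0.4932, -0.2275]), (49.8, 49.7), 88.2) z 0.073
jig 0.66 rgb [72. 72. 74.] pca (array([0.5986, 0.2969]), np.float64(-73.81400376277588), array([0.0144, 0.037 ])) rect (array([0.5986, 0.2972]), (130.4, 49.9), -73.0) z 0.013
deck 1154 (array([ 0.59
[... 2389 characters left out ...]
1106])) [ 0.6256 -0.1313  0.0303]
wing 60 (array([ 0.4901, -0.2184]), (54.3, 14.2), 15.5) (array([ 0.4945, -0.2164]), np.float64(15.382472074469808), array([0.0043, 0.0162])) 0.10613471031181398
knob 156 (array([ 0.4919, -0.2154]), (54.3, 49.8), 59.5) (array([ 0.4946, -0.2147]), np.float64(11.212635174503808), array([0.0114, 0.015 ]))
pin_a 0.73 [205.4 263.8] [ 0.6116 -0.1813  0.06  ]
pin_a 0.7 [199.8 242. ] [ 0.6181 -0.2637  0.06  ]
pin_a 0.16 [171.8 268.2] [ 0.4686 -0.2313  0.06  ]
deck 0.75 [201.2 251.8] [ 0.6108 -0.2286  0.06  ]
knob_grip 0.53 [169.8 266.8] [ 0.4835 -0.2267  0.091 ]
knob_grip 0.26 [280.5 313.1] [0.8219 0.0862 0.091 ]
drill_tip 0.95 [184.2 232.5] [ 0.6233 -0.2816  0.15  ]
```

View pics/crop2.png

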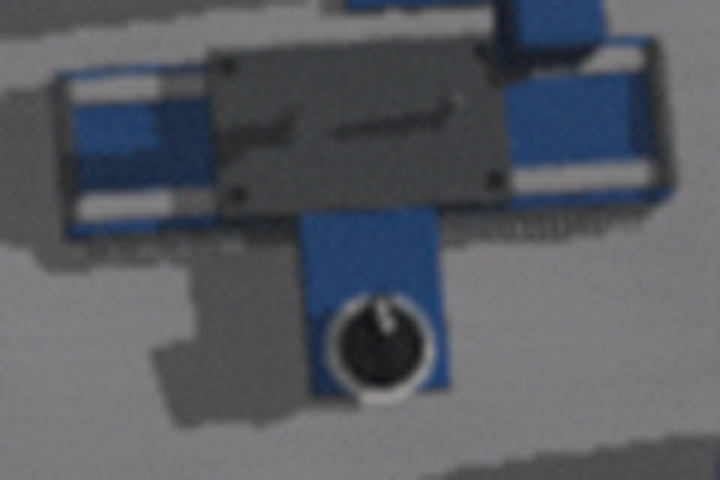

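View pics/crop3.png

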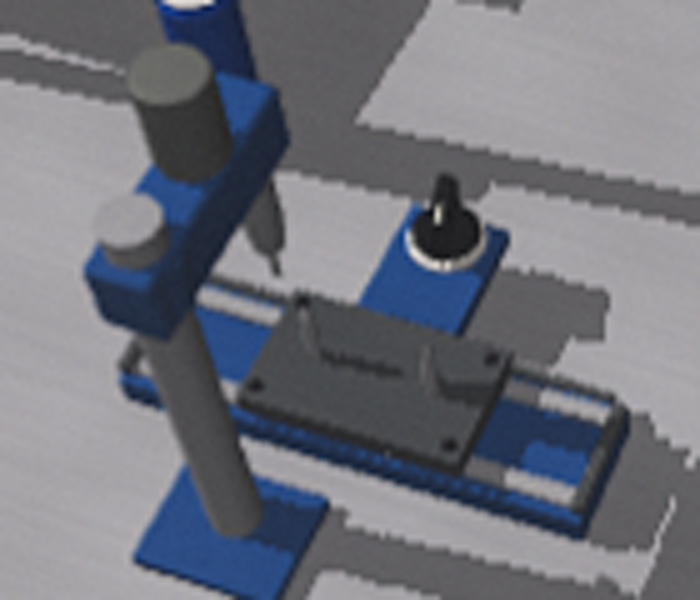

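```bash
cat > p.py <<'E'
from h import *
from scipy.spatial.transform import Rotation as Ro
import sys
np.set_printoptions(suppress=True)
def plan(legs,hand,s=None):
    """legs: list of (x,y,z,yaw_y deg or None,rows); starts at measured pose; rows of shifts printed"""
    s=s or env.get_state(); p=np.array(s["eef_pos"]); R=np.array(s["tool_rot"])
    print("at",p.round(4),"yaw_y",np.degrees(np.arctan2(R[1,1],R[0,1])).round(2),"tilt",R[:,2].round(4),"w",s["width"],"F",np.round(s["ft_force"],1),"T",np.round(s["ft_torque"],2),"j",np.round(s["joints"],0),"t",s["clock"])
    for x,y,z,yaw,n in legs:
        yw=np.radians(yaw) if yaw is not None else np.arctan2(R[1,1],R[0,1])
        T=np.array([[np.sin(yw)*1,np.cos(yw),0],[-np.cos(yw),np.sin(yw),0],[0,0,-1]])
        T=np.column_stack([np.cross(T[:,1],[0,0,-1]),T[:,1],[0,0,-1]])
        g=np.array([x,y,z]); rv=Ro.from_matrix(R.T@T).as_rotvec()
        m=max(abs(g-p).max()/.042/1, np.abs(rv).max()/.15); n=n or int(np.ceil(m))
        d=(g-p)/n; out=[]
        for i in range(n):
            sh=R.T@d/.03; k=max(1,np.abs(sh).max())
            if k>1.0: print("CLIP",k)
            row=np.round(np.r_[sh,rv/n/.15],2); out.append(row)
            p=p+R@row[:3]*.03; R=R@Ro.from_rotvec(row[3:]*.15).as_matrix()
        print("->",p.round(4),"n",n)
        print(", ".join("["+",".join("%g"%(v+0) for v in r)+",%d]"%hand for r in out))
if __name__=="__main__":
    hand=int(sys.argv[1]); plan([tuple(None if v=="_" else float(v) if i<4 else int(v) for i,v in enumerate(a.split(","))) for a in sys.argv[2:]],hand)
E
python3 p.py 0 0.35,0.05,0.24,_,12 0.35,0.05,0.24,-74.5,18 0.488,-0.2175,0.16,-74.5,10 0.488,-0.2175,0.094,_,4
```

```text
at [0.1186 0.5114 0.2577] yaw_y 76.95 tilt [-0. -0. -1.] w 0.08821448478896944 F [ 0.  -0.4 -0.6] T [ 0.03 -0.05  0.01] j [ 64.  18.  86.  -0.  76. -13.] t 2.35
CLIP 1.1034749022239514
CLIP 1.1034749022239514
CLIP 1.1034749022239514
CLIP 1.1034749022239514
CLIP 1.1034749022239514
CLIP 1.1034749022239514
CLIP 1.1034749022239514
CLIP 1.1034749022239514
CLIP 1.1034749022239514
CLIP 1.1034749022239514
CLIP 1.1034749022239514
CLIP 1.1034749022239514
-> [0.3518 0.0509 0.2397] n 12
[-0.92,-1.1,0.05,0,0,0,0], [-0.92,-1.1,0.05,0,0,0,0], [-0.92,-1.1,0.05,0,0,0,0], [-0.92,-1.1,0.05,0,0,0,0], [-0.92,-1.1,0.05,0,0,0,0], [-0.92,-1.1,0.05,0,0,0,0], [-0.92,-1.1,0.05,0,0,0,0], [-0.92,-1.1,0.05,0,0,0,0], [-0.92,-1.1,0.05,0,0,0,0], [-0.92,-1.1,0.05,0,0,0,0], [-0.92,-1.1,0.05,0,0,0,0], [-0.92,-1.1,0.05,0,0,0,0]
-> [0.3518 0.0509 0.2397] n 18
[0,0,0,0,0,0.98,0], [0,0,0,0,0,0.98,0], [0,0,0,0,0,0.98,0], [0,0,0,0,0,0.98,0], [0,0,0,0,0,0.98,0], [0,0,0,0,0,0.98,0], [0,0,0,0,0,0.98,0], [0,0,0,0,0,0.98,0], [0,0,0,0,0,0.98,0], [0,0,0,0,0,0.98,0], [0,0,0,0,0,0.98,0], [0,0,0,0,0,0.98,0], [0,0,0,0,0,0.98,0], [0,0,0,0,0,0.98,0], [0,0,0,0,0,0.98,0], [0,0,0,0,0,0.98,0], [0,0,0,0,0,0.98,0], [0,0,0,0,0,0.98,0]
-> [ 0.4874 -0.2168  0.1587] n 10
[0.2,0.98,0.27,0,0,0,0], [0.2,0.98,0.27,0,0,0,0], [0.2,0.98,0.27,0,0,0,0], [0.2,0.98,0.27,0,0,0,0], [0.2,0.98,0.27,0,0,0,0], [0.2,0.98,0.27,0,0,0,0], [0.2,0.98,0.27,0,0,0,0], [0.2,0.98,0.27,0,0,0,0], [0.2,0.98,0.27,0,0,0,0], [0.2,0.98,0.27,0,0,0,0]
-> [ 0.4878 -0.2179  0.0939] n 4
[0,0.01,0.54,0,0,0,0], [0,0.01,0.54,0,0,0,0], [0,0.01,0.54,0,0,0,0], [0,0.01,0.54,0,0,0,0]
```

{"api": "apply_moves", "payload": {
  "rows": [-0.92, -1, 0.05, 0, 0, 0, 0, -0.92, -1, 0.05, 0, 0, 0, 0, -0.92, -1, 0.05, 0, 0, 0, 0, -0.92, -1, 0.05, 0, 0, 0, 0, -0.92, -1, 0.05, 0, 0, 0, 0, -0.92, -1, 0.05, 0, 0, 0, 0, -0.92, -1, 0.05, 0, 0, 0, 0, -0.92, -1, 0.05, 0, 0, 0, 0, -0.92, -1, 0.05, 0, 0, 0, 0, -0.92, -1, 0.05, 0, 0, 0, 0, -0.92, -1, 0.05, 0, 0, 0, 0, -0.92, -1, 0.05, 0, 0, 0, 0]
}}

```text
clock: 3.85
eef_pos: [0.3605, 0.0846, 0.2399]
tool_rot: [[-0.974, 0.226, 0.001], [0.226, 0.974, -0.0], [-0.001, 0.0, -1.0]]
ft_force: [0.8, 0.3, 0.9]
width: 0.0882
grasp_force: 0.0
```

{"api": "apply_moves", "payload": {
  "rows": [0, 0, 0, 0, 0, 1, 0, 0, 0, 0, 0, 0, 1, 0, 0, 0, 0, 0, 0, 1, 0, 0, 0, 0, 0, 0, 1, 0, 0, 0, 0, 0, 0, 1, 0, 0, 0, 0, 0, 0, 1, 0, 0, 0, 0, 0, 0, 1, 0, 0, 0, 0, 0, 0, 1, 0, 0, 0, 0, 0, 0, 1, 0, 0, 0, 0, 0, 0, 1, 0, 0, 0, 0, 0, 0, 1, 0, 0, 0, 0, 0, 0, 1, 0]
}}

```text
clock: 5.35
eef_pos: [0.3599, 0.0859, 0.2398]
tool_rot: [[0.446, 0.895, 0.0], [0.895, -0.446, -0.0], [0.0, 0.0, -1.0]]
ft_force: [-0.3, -0.3, -0.4]
width: 0.088
grasp_force: 0.0
```

```bash
sed -i 's/^        print(", ".join.*$/        S=["["+",".join("%g"%(v+0) for v in r)+",%d]"%hand for r in out]; print(", ".join(S) if len(set(S))>1 else f"{n} x {S[0]}")/' p.py
cat >> m.py <<'E'
E
python3 p.py 0 0.45,-0.1,0.2,-74.5,6 0.488,-0.2175,0.16,-74.5,4 0.488,-0.2175,0.094,_,4
```

```text
at [0.3599 0.0859 0.2398] yaw_y -26.47 tilt [ 0.0002 -0.     -1.    ] w 0.08798762479223673 F [-0.3 -0.3 -0.4] T [-0.07  0.06 -0.04] j [ -5.  -1. 111.   0.  70.  22.] t 5.35
CLIP 1.0664359030479769
CLIP 1.115068872784872
CLIP 1.1420374905100872
CLIP 1.1468177907162642
-> [ 0.4506 -0.1     0.2002] n 6
[-0.7,0.91,0.22,0,0,0.93,0], [-0.57,1,0.22,0,0,0.93,0], [-0.42,1.07,0.22,0,0,0.93,0], [-0.27,1.12,0.22,0,0,0.93,0], [-0.11,1.14,0.22,0,0,0.93,0], [0.05,1.15,0.22,0,0,0.93,0]
CLIP 1.0264184341673745
CLIP 1.0264184341673745
CLIP 1.0264184341673745
CLIP 1.0264184341673745
-> [ 0.4885 -0.2178  0.1594] n 4
4 x [0.04,1.03,0.34,0,0,0,0]
-> [ 0.4885 -0.2178  0.0934] n 4
4 x [0,0,0.55,0,0,0,0]
```

{"api": "apply_moves", "payload": {
  "rows": [-0.7, 0.91, 0.22, 0, 0, 0.93, 0, -0.57, 1, 0.22, 0, 0, 0.93, 0, -0.42, 1, 0.22, 0, 0, 0.93, 0, -0.27, 1, 0.22, 0, 0, 0.93, 0, -0.11, 1, 0.22, 0, 0, 0.93, 0, 0.05, 1, 0.22, 0, 0, 0.93, 0, 0, 1, 0.34, 0, 0, 0, 0, 0, 1, 0.34, 0, 0, 0, 0, 0, 1, 0.34, 0, 0, 0, 0, 0, 1, 0.34, 0, 0, 0, 0, 0, 0, 0, 0, 0, 0, 0]
}}

```text
clock: 6.72
eef_pos: [0.4763, -0.2043, 0.1585]
tool_rot: [[0.962, 0.271, -0.001], [0.271, -0.962, 0.001], [-0.001, -0.001, -1.0]]
ft_force: [-0.3, 0.5, 0.2]
width: 0.0881
grasp_force: 0.0
```

```bash
python3 p.py 0 0.488,-0.2175,0.094,-74.5,5
```

```text
at [ 0.4763 -0.2043  0.1585] yaw_y -74.25 tilt [-0.001   0.0007 -1.    ] w 0.0880627042716786 F [-0.3  0.5  0.2] T [-0.01  0.14 -0.05] j [-36.  23.  95.  -0.  63.  38.] t 6.725
-> [ 0.4879 -0.2181  0.094 ] n 5
5 x [0.05,0.11,0.43,0,0,0.01,0]
```

{"api": "apply_moves", "payload": {
  "rows": [0.05, 0.11, 0.43, 0, 0, 0, 0, 0.05, 0.11, 0.43, 0, 0, 0, 0, 0.05, 0.11, 0.43, 0, 0, 0, 0, 0.05, 0.11, 0.43, 0, 0, 0, 0, 0.05, 0.11, 0.43, 0, 0, 0, 0, 0, 0, 0, 0, 0, 0, 255, 0, 0, 0, 0, 0, 0, 255, 0, 0, 0, 0, 0, 0, 255, 0, 0, 0, 0, 0, 0, 255, 0, 0, 0, 0, 0, 0, 255, 0, 0, 0, 0, 0, 0, 255],
  "force": 60
}}

```text
clock: 8.1
eef_pos: [0.4882, -0.217, 0.0949]
tool_rot: [[0.962, 0.273, 0.0], [0.273, -0.962, -0.0], [0.0, 0.0, -1.0]]
ft_force: [-0.5, 0.1, 0.4]
width: 0.0304
grasp_force: 0.0
```

```bash
cat > k.py <<'E'
# knob turn: dang (rad, + = clockwise/feeding), n rows; tool moves with carriage along axis -y_deck
import sys; from p import *
dang=float(sys.argv[1]); n=int(sys.argv[2]); by=np.radians(float(sys.argv[3])) # by=world heading of deck +y
s=env.get_state(); R=np.array(s["tool_rot"]); p=np.array(s["eef_pos"])
print("at",p.round(4),"yaw",np.degrees(np.arctan2(R[1,1],R[0,1])).round(2),"w",round(s["width"],4),"F",np.round(s["ft_force"],1),"T",np.round(s["ft_torque"],2),"j6",s["joints"][5],"t",s["clock"])
dirn=-np.array([np.cos(by),np.sin(by),0]); out=[]
for i in range(n):
    Rm=R@Ro.from_rotvec([0,0,0]).as_matrix(); sh=R.T@dirn*.022*dang/n/.03
    row=np.round([sh[0],sh[1],0,0,0,dang/n/.15],2); out.append(row); R=R@Ro.from_rotvec(row[3:]*.15).as_matrix(); p=p+0
print(", ".join("%g,%g,0,0,0,%g,255"%tuple(r[[0,1,5]]+0) for r in out))
E
python3 k.py -1.65 11 90
```

```text
at [ 0.4882 -0.217   0.0949] yaw -74.14 w 0.0304 F [-0.5  0.1  0.4] T [ 0.    0.14 -0.06] j6 37.605335913765785 t 8.1
0.03,-0.11,0,0,0,-1,255, 0.05,-0.1,0,0,0,-1,255, 0.06,-0.09,0,0,0,-1,255, 0.07,-0.08,0,0,0,-1,255, 0.08,-0.07,0,0,0,-1,255, 0.09,-0.06,0,0,0,-1,255, 0.1,-0.04,0,0,0,-1,255, 0.11,-0.03,0,0,0,-1,255, 0.11,-0.01,0,0,0,-1,255, 0.11,0.01,0,0,0,-1,255, 0.11,0.02,0,0,0,-1,255
```

Fingers are still closing.

{"api": "apply_moves", "payload": {
  "rows": [0, 0, 0, 0, 0, 0, 255, 0, 0, 0, 0, 0, 0, 255, 0, 0, 0, 0, 0, 0, 255, 0, 0, 0, 0, 0, 0, 255]
}}

```text
clock: 8.6
eef_pos: [0.4889, -0.2184, 0.0949]
tool_rot: [[0.962, 0.274, 0.002], [0.274, -0.962, -0.003], [0.001, 0.004, -1.0]]
ft_force: [5.1, -8.5, -5.8]
width: 0.0137
grasp_force: 60.0
```

{"api": "apply_moves", "payload": {
  "rows": [0.03, -0.11, 0, 0, 0, -1, 255, 0.05, -0.1, 0, 0, 0, -1, 255]
}}

```text
clock: 8.85
eef_pos: [0.4885, -0.2114, 0.0949]
tool_rot: [[0.836, 0.549, 0.001], [0.549, -0.836, -0.002], [-0.0, 0.003, -1.0]]
ft_force: [-1.1, -6.1, -2.3]
width: 0.0135
grasp_force: 60.0
```

```bash
python3 k.py -1.35 9 90
```

```text
at [ 0.4885 -0.2114  0.0949] yaw -56.69 w 0.0135 F [-1.1 -6.1 -2.3] T [-1.06  0.24 -0.13] j6 20.762125907424547 t 8.85
0.06,-0.09,0,0,0,-1,255, 0.07,-0.08,0,0,0,-1,255, 0.08,-0.07,0,0,0,-1,255, 0.09,-0.06,0,0,0,-1,255, 0.1,-0.04,0,0,0,-1,255, 0.11,-0.03,0,0,0,-1,255, 0.11,-0.01,0,0,0,-1,255, 0.11,0.01,0,0,0,-1,255, 0.11,0.02,0,0,0,-1,255
```

{"api": "apply_moves", "payload": {
  "rows": [0.06, -0.09, 0, 0, 0, -1, 255, 0.07, -0.08, 0, 0, 0, -1, 255, 0.08, -0.07, 0, 0, 0, -1, 255, 0.09, -0.06, 0, 0, 0, -1, 255, 0.1, -0.04, 0, 0, 0, -1, 255, 0.11, -0.03, 0, 0, 0, -1, 255, 0.11, -0.01, 0, 0, 0, -1, 255, 0.11, 0.01, 0, 0, 0, -1, 255, 0.11, 0.02, 0, 0, 0, -1, 255]
}}

```text
clock: 9.98
eef_pos: [0.4848, -0.1809, 0.0948]
tool_rot: [[-0.354, 0.935, -0.009], [0.935, 0.354, 0.001], [0.004, -0.008, -1.0]]
ft_force: [-24.9, -5.5, 14.8]
width: 0.0134
grasp_force: 60.0
```

```bash
python3 k.py -1.2 8 90
```

```text
at [ 0.4848 -0.1809  0.0948] yaw 20.71 w 0.0134 F [-24.9  -5.5  14.8] T [-0.96  3.81 -0.23] j6 -53.872610612273654 t 9.975
0.1,0.04,0,0,0,-1,255, 0.1,0.05,0,0,0,-1,255, 0.09,0.07,0,0,0,-1,255, 0.08,0.08,0,0,0,-1,255, 0.06,0.09,0,0,0,-1,255, 0.05,0.1,0,0,0,-1,255, 0.03,0.1,0,0,0,-1,255, 0.02,0.11,0,0,0,-1,255
```

{"api": "apply_moves", "payload": {
  "rows": [0.13, -0.05, 0, 0, 0, -1, 255, 0.1, 0.05, 0, 0, 0, -1, 255, 0.09, 0.06, 0, 0, 0, -1, 255, 0.08, 0.07, 0, 0, 0, -1, 255, 0.06, 0.08, 0, 0, 0, -1, 255, 0.05, 0.09, 0, 0, 0, -1, 255]
}}

```text
clock: 10.72
eef_pos: [0.4824, -0.1626, 0.0948]
tool_rot: [[-0.953, 0.304, -0.005], [0.304, 0.953, -0.001], [0.005, -0.003, -1.0]]
ft_force: [-15.7, -9.4, 8.0]
width: 0.0132
grasp_force: 60.0
```

```bash
python3 k.py -1.2 8 91
```

```text
at [ 0.4824 -0.1626  0.0948] yaw 72.28 w 0.0132 F [-15.7  -9.4   8. ] T [-1.48  2.43 -0.1 ] j6 -103.84667820242534 t 10.725
0.04,0.1,0,0,0,-1,255, 0.02,0.11,0,0,0,-1,255, 0,0.11,0,0,0,-1,255, -0.01,0.11,0,0,0,-1,255, -0.03,0.11,0,0,0,-1,255, -0.05,0.1,0,0,0,-1,255, -0.06,0.09,0,0,0,-1,255, -0.07,0.08,0,0,0,-1,255
```

{"api": "apply_moves", "payload": {
  "rows": [0.08, 0.09, 0, 0, 0, -1, 255, 0.03, 0.1, 0, 0, 0, -1, 255]
}}

```text
clock: 10.98
eef_pos: [0.4819, -0.1567, 0.0949]
tool_rot: [[-1.0, 0.01, -0.001], [0.01, 1.0, -0.003], [0.001, -0.003, -1.0]]
ft_force: [-5.5, -9.7, -0.5]
width: 0.0136
grasp_force: 60.0
```

{"api": "apply_moves", "payload": {
  "rows": [0, 0.08, 0, 0, 0, -0.7, 255, 0, 0, 0, 0, 0, 0, 255]
}}

```text
clock: 11.22
eef_pos: [0.4819, -0.1557, 0.0949]
tool_rot: [[-0.996, -0.089, -0.001], [-0.089, 0.996, -0.004], [0.001, -0.004, -1.0]]
ft_force: [-8.8, -19.3, -2.7]
width: 0.0138
grasp_force: 62.2
```

```bash
python3 k.py -0.6 4 91
```

```text
at [ 0.4819 -0.1557  0.0949] yaw 95.1 w 0.0138 F [ -8.8 -19.3  -2.7] T [-2.95  1.37 -1.25] j6 -125.9715191344816 t 11.225
-0.01,0.11,0,0,0,-1,255, -0.02,0.11,0,0,0,-1,255, -0.04,0.1,0,0,0,-1,255, -0.05,0.1,0,0,0,-1,255
```

{"api": "apply_moves", "payload": {
  "rows": [0, 0, 0, 0, 0, 0, 0, 0, 0, 0, 0, 0, 0, 0, 0, 0, 0, 0, 0, 0, 0, 0, 0, 0, 0, 0, 0, 0, 0, 0, -1, 0, 0, 0, 0, 0, 0, -1, 0, 0, 0, 0, 0, 0, -1, 0, 0, 0, 0, 1, 0, -0.3, 0, 0, 0, 0, 1, 0, 0, 0, 0, 0, 0, 1, 0, 0, 0, 0, 0, 0, 1, 0, 0, 0, 0, 0, 0, 1, 0, 0, 0, 0, 0, 0]
}}

```text
clock: 12.72
eef_pos: [0.3324, -0.1663, 0.1939]
tool_rot: [[-0.996, -0.09, 0.0], [-0.09, 0.996, -0.0], [-0.0, -0.0, -1.0]]
ft_force: [-0.0, -1.0, 0.0]
width: 0.088
grasp_force: 0.0
```

```bash
cat > d.py <<'E'
from m import *
from scipy.optimize import least_squares
def ln(a,b,n=40): return a+(b-a)*np.linspace(0,1,n)[:,None]
for n in ["top","scene"]:
    c=imaging.camera(n); print(n); plates(c)
    for th,z in [("pin_a",.06),("deck",.06),("knob_grip",.091),("drill_tip",.15)]:
        for r in nets.spot_point(th,c)[:3]: print(th,round(r["p"],2),atz(c,r["position"],z))
    W=cloud(c); X,Y,Z=W[...,0],W[...,1],W[...,2]
    k=(X>.42)&(X<.54)&(Y>-.22)&(Y<-.1)&(Z>.082)&(Z<.12); print("wing",k.sum(),rect(W[k]),pca(W[k]))
    # deck edges: maximise gradient on top outline at z=.06 (100x170) by grid+refine
    g=cv2.GaussianBlur(c["img"].astype(np.float32),(0,0),1).mean(2)
    def cost(q):
        x,y,a=q; R=np.array([[np.cos(a),-np.sin(a)],[np.sin(a),np.cos(a)]])
        s=0
        for w,h in [((1,-1),(1,1)),((-1,-1),(1,-1)),((-1,1),(1,1)),((-1,-1),(-1,1))]:
            A=np.array(w)*[.05,.085];B=np.array(h)*[.05,.085]; nrm=(A+B)/2; nrm=nrm/np.linalg.norm(nrm)
            L=ln(A,B); v=[]
            for o in (-.004,.004):
                P=(L+o*nrm)@R.T+[x,y]; uv=proj(c,np.c_[P,np.full(len(P),.06)]).astype(np.float32)
                v.append(cv2.remap(g,uv[None,:,0],uv[None,:,1],cv2.INTER_LINEAR)[0])
            s-=np.minimum(np.abs(v[1]-v[0]),30).mean()
        return s
    best=min((cost((x,y,a)),x,y,a) for x in np.arange(.595,.636,.003) for y in np.arange(-.175,-.13,.003) for a in np.radians(np.arange(-4,7,1.)))
    from scipy.optimize import minimize
    r=minimize(cost,best[1:],method="Nelder-Mead",options=dict(initial_simplex=np.array(best[1:])+np.array([[0,0,0],[.003,0,0],[0,.003,0],[0,0,.02]]))); print("deckfit",r.x[:2].round(4),np.degrees(r.x[2]).round(2),r.fun)
    img=c["img"].copy(); x,y,a=r.x; R=np.array([[np.cos(a),-np.sin(a)],[np.sin(a),np.cos(a)]])
    q=np.array([[.05,.085],[.05,-.085],[-.05,-.085],[-.05,.085]])@R.T+[x,y]; uv=proj(c,np.c_[q,np.full(4,.06)])
    pt=proj(c,[np.r_[R@[0,s*.045]+[x,y],z] for s in(-1,1) for z in (.06,.116)])
    u0,v0=uv.mean(0).astype(int); b=cv2.resize(img[v0-50:v0+50,u0-65:u0+65],None,fx=6,fy=6,interpolation=cv2.INTER_CUBIC)
    f=lambda u:tuple(((u-[u0-65,v0-50])*6+3).astype(int).tolist())
    for i in range(4): cv2.line(b,f(uv[i]),f(uv[(i+1)%4]),(255,0,0),1)
    for u in pt: cv2.circle(b,f(u),4,(0,255,0),1)
    save("deck_"+n+".png",b)
E
python3 d.py
```

```text
top
plate1 0.76 rgb [166. 165. 163.] pca (array([0.4729, 0.1099]), np.float64(64.17819547280284), array([0.0151, 0.038 ])) rect (array([0.4731, 0.1107]), (134.6, 54.3), 65.1) z 0.012
plate1 0.74 rgb [171. 170. 167.] pca (array([0.4733, 0.2925]), np.float64(75.48229718651122), array([0.0131, 0.0381])) rect (array([0.4734, 0.2922]), (133.4, 45.7), 76.1) z 0.012
plate1 0.57 rgb [ 50. 111.  61.] pca (array([0.4057, 0.4709]), np.float64(71.82610265414434), array([0.0148, 0.039 ])) rect (array([0.4056, 0.4709]), (137.6, 53.0), 71.1) z 0.012
jig 0.73 rgb [75. 75. 77.] pca (array([0.5982, 0.2971]), np.float64(-73.99007765678836), array([0.0146, 0.0383])) rect (array([0.5987, 0.2975]), (134.3, 51.7), -74.5) z 0.013
pin_a 0.97 [ 0.624  -0.1019  0.06  ]
pin_a 0.73 [ 0.6246 -0.2     0.06  ]
deck 0.89 [ 0.6281 -0.1416  0.06  ]
knob_grip 0.59 [ 0.6266 -0.2812  0.091 ]
drill_tip 0.81 [ 0.6142 -0.2797  0.15  ]
wing 71 (array([ 0.4808, -0.1547]), (46.7, 14.5), 2.3) (array([ 0.4804, -0.1537]), np.float64(1.5189354343522492), array([0.0043, 0.0141]))
deckfit [ 0.6155 -0.1506] 1.89 -60.352684020996094
s
[... 580 characters left out ...]
array([0.3329, 0.2666]), np.float64(-64.67716125452256), array([0.0145, 0.037 ])) rect (array([0.332 , 0.2673]), (130.4, 51.2), -64.8) z 0.01
jig 0.83 rgb [87. 87. 90.] pca (array([0.6048, 0.3016]), np.float64(-72.29397082549441), array([0.0156, 0.0377])) rect (array([0.6033, 0.3006]), (130.6, 57.1), -73.6) z 0.012
pin_a 0.65 [ 0.6153 -0.2037  0.06  ]
pin_a 0.55 [ 0.6127 -0.1083  0.06  ]
deck 0.8 [ 0.6155 -0.1544  0.06  ]
knob_grip 0.72 [ 0.4889 -0.1616  0.091 ]
drill_tip 0.86 [ 0.6136 -0.2731  0.15  ]
wing 61 (array([ 0.4889, -0.1537]), (48.3, 13.6), 1.5) (array([ 0.4906, -0.1528]), np.float64(0.029133389309527514), array([0.004 , 0.0154]))
deckfit [ 0.6166 -0.1477] 1.46 -61.603599548339844
```

View pics/deck_top.png

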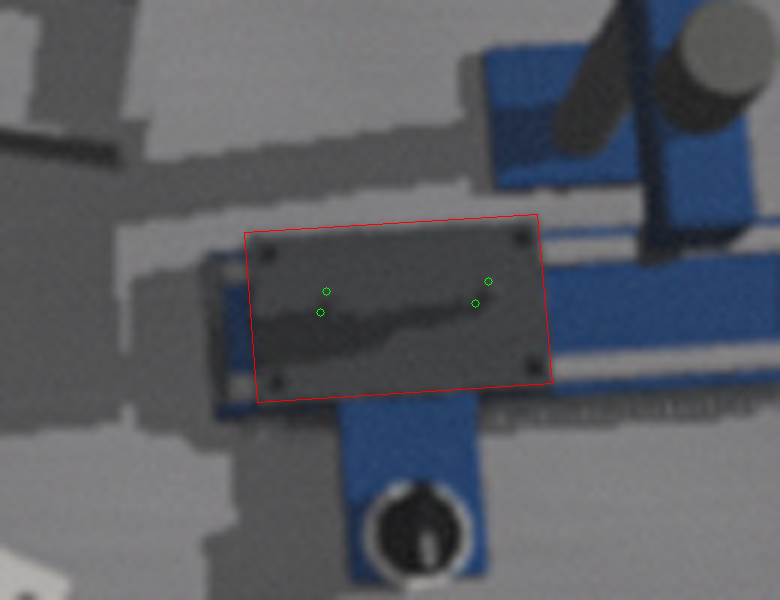

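View pics/deck_scene.png

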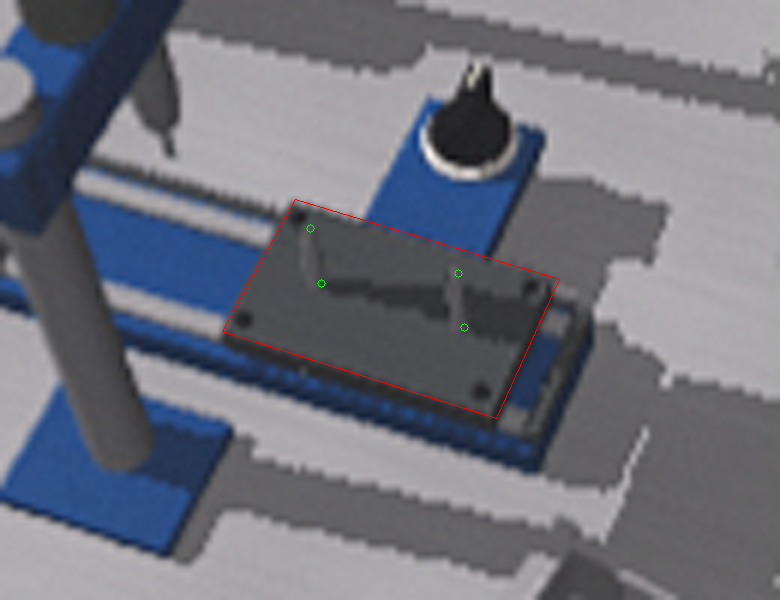

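```bash
cat > f.py <<'E'
from h import *
from scipy.optimize import minimize
np.set_printoptions(suppress=True,precision=4)
def ln(a,b,n=40): return a+(b-a)*np.linspace(0,1,n)[:,None]
def fit(cs,guess,z,hx,hy,cap=60,off=.003):
    gs=[cv2.GaussianBlur(c["img"].astype(np.float32),(0,0),.7).mean(2) for c in cs]
    def cost(q):
        x,y,a=q; R=np.array([[np.cos(a),-np.sin(a)],[np.sin(a),np.cos(a)]]); s=0
        for w,h in [((1,-1),(1,1)),((-1,-1),(1,-1)),((-1,1),(1,1)),((-1,-1),(-1,1))]:
            A=np.array(w)*[hx,hy];B=np.array(h)*[hx,hy]; nr=(A+B)/2; nr=nr/np.linalg.norm(nr); L=ln(A,B)
            for c,g in zip(cs,gs):
                v=[]
                for o in (-off,off):
                    P=(L+o*nr)@R.T+[x,y]; uv=proj(c,np.c_[P,np.full(len(P),z)]).astype(np.float32)
                    v.append(cv2.remap(g,uv[None,:,0],uv[None,:,1],cv2.INTER_LINEAR)[0])
                s-=np.minimum(np.abs(v[1]-v[0]),cap).mean()
        return s
    x,y,a=guess; a=np.radians(a)
    b=min((cost((X,Y,A)),X,Y,A) for X in x+np.arange(-.01,.011,.0025) for Y in y+np.arange(-.01,.011,.0025) for A in a+np.radians([-3,-1.5,0,1.5,3]))[1:]
    r=minimize(cost,b,method="Nelder-Mead",options=dict(initial_simplex=np.array(b)+np.array([[0,0,0],[.002,0,0],[0,.002,0],[0,0,.015]])))
    return np.r_[r.x[:2].round(4),np.degrees(r.x[2]).round(2),r.fun.round(1)]
def holes(c,q,z=.012):
    """dark blobs near the expected holes -> centre from their midpoint"""
    x,y,a,_=q; a=np.radians(a); u=np.array([np.cos(a),np.sin(a)]); out=[]
    g=c["img"].mean(2)
    for s in (-1,1):
        e=np.array([x,y])+u*s*.045; uv=proj(c,[[*e,z]])[0]; c0,r0=np.round(uv).astype(int)
        w=g[r0-4:r0+5,c0-4:c0+5]; th=np.clip(np.percentile(w,85)-w-25,0,None); yy,xx=np.mgrid[-4:5,-4:5]
        m=np.hypot(xx,yy)<=4.2; th=th*m
        out.append(atz(c,(r0+(th*yy).sum()/th.sum(),c0+(th*xx).sum()/th.sum()),z)[:2])
    d=out[1]-out[0]; return np.mean(out,0),np.degrees(np.arctan2(d[1],d[0])),np.linalg.norm(d)
if __name__=="__main__":
    cs=[imaging.camera("top"),imaging.camera("scene")]
    for nm,gs in [("A",(.476,.1105,64)),("B",(.476,.293,76)),("J",(.6015,.299,106.5))]:
        for t,l in (("top",cs[:1]),("scene",cs[1:]),("both",cs)):
            q=fit(l,gs,.012,.065,.024); print(nm,t,q, [] if len(l)>1 or nm=="J" else holes(l[0],q))
    for l in (cs[:1],cs[1:],cs): print("deck",fit(l,(.616,-.15,1.7),.06,.05,.085,30))
E
python3 f.py
```

```text
A top [   0.4749    0.1107   64.42   -144.    ] (array([0.4748, 0.1099]), np.float64(63.814637611648386), np.float64(0.08988612616583563))
A scene [   0.4773    0.1118   63.87   -156.8   ] (array([0.4787, 0.1106]), np.float64(64.30985592158508), np.float64(0.0900486584329459))
A both [   0.4759    0.1109   64.14   -295.4   ] []
B top [   0.4745    0.294    76.11   -141.4   ] (array([0.4742, 0.293 ]), np.float64(76.02616237796362), np.float64(0.08980407073578614))
B scene [   0.4764    0.2946   76.03   -165.9   ] (array([0.4781, 0.2936]), np.float64(76.17864155451412), np.float64(0.08967766782975146))
B both [   0.4755    0.2942   76.13   -303.6   ] []
J top [   0.5991    0.2988  106.35   -102.7   ] []
J scene [   0.6082    0.3016  106.27   -159.5   ] []
J both [   0.6013    0.2997  106.53   -216.8   ] []
deck [  0.6147  -0.15     1.91   -58.3   ]
deck [  0.6168  -0.1456   2.28   -63.1   ]
deck [   0.6155   -0.1506    1.72   -116.    ]
```

{"api": "apply_moves", "payload": {
  "rows": [0, 0, 0, 0, 0, 1, 0, 0, 0, 0, 0, 0, 1, 0, 0, 0, 0, 0, 0, 1, 0, 0, 0, 0, 0, 0, 1, 0, 0, 0, 0, 0, 0, 1, 0, 0, 0, 0, 0, 0, 1, 0, 0, 0, 0, 0, 0, 1, 0, 0, 0, 0, 0, 0, 1, 0, 0, 0, 0, 0, 0, 1, 0, 0, 0, 0, 0, 0, 1, 0, 0, 0, 0, 0, 0, 1, 0, 0, 0, 0, 0, 0, 1, 0]
}}

```text
clock: 15.02
eef_pos: [0.3333, -0.1664, 0.1938]
tool_rot: [[0.143, 0.99, 0.0], [0.99, -0.143, -0.0], [-0.0, 0.0, -1.0]]
ft_force: [-1.4, 0.2, 0.1]
width: 0.0883
grasp_force: 0.0
```

```bash
python3 p.py 0 0.4759,0.1109,0.1,-25.9,11 0.4759,0.1109,0.022,_,4
```

```text
at [ 0.3333 -0.1664  0.1938] yaw_y -8.25 tilt [ 0. -0. -1.] w 0.08834153532666851 F [-1.4  0.2  0.1] T [-0.07  0.07  0.01] j [-45.   2. 115.   0.  63. -36.] t 15.025
-> [0.4758 0.1107 0.1014] n 11
[0.89,0.31,0.28,0,0,0.19,0], [0.9,0.28,0.28,0,0,0.19,0], [0.91,0.26,0.28,0,0,0.19,0], [0.92,0.23,0.28,0,0,0.19,0], [0.92,0.2,0.28,0,0,0.19,0], [0.93,0.18,0.28,0,0,0.19,0], [0.93,0.15,0.28,0,0,0.19,0], [0.94,0.12,0.28,0,0,0.19,0], [0.94,0.1,0.28,0,0,0.19,0], [0.94,0.07,0.28,0,0,0.19,0], [0.94,0.04,0.28,0,0,0.19,0]
-> [0.4758 0.1107 0.0222] n 4
4 x [0,0,0.66,0,0,0,0]
```

{"api": "apply_moves", "payload": {
  "rows": [0.89, 0.31, 0.28, 0, 0, 0.19, 0, 0.9, 0.28, 0.28, 0, 0, 0.19, 0, 0.91, 0.26, 0.28, 0, 0, 0.19, 0, 0.92, 0.23, 0.28, 0, 0, 0.19, 0, 0.92, 0.2, 0.28, 0, 0, 0.19, 0, 0.93, 0.18, 0.28, 0, 0, 0.19, 0, 0.93, 0.15, 0.28, 0, 0, 0.19, 0, 0.94, 0.12, 0.28, 0, 0, 0.19, 0, 0.94, 0.1, 0.28, 0, 0, 0.19, 0, 0.94, 0.07, 0.28, 0, 0, 0.19, 0, 0.94, 0.04, 0.28, 0, 0, 0.19, 0, 0, 0, 0, 0, 0, 0, 0]
}}

```text
clock: 16.52
eef_pos: [0.4744, 0.1124, 0.1008]
tool_rot: [[0.435, 0.9, -0.001], [0.9, -0.435, 0.0], [-0.0, -0.001, -1.0]]
ft_force: [-0.4, 0.2, -0.2]
width: 0.0879
grasp_force: 0.0
```

```bash
python3 p.py 0 0.4759,0.1109,0.022,-25.9,4
python3 - <<'E'
from f import *
c=imaging.camera("scene")
print(fit([c],(.477,.1118,64),.012,.065,.024), fit([c],(.476,.2946,76),.012,.065,.024))
E
```

```text
at [0.4744 0.1124 0.1008] yaw_y -25.8 tilt [-0.001  0.    -1.   ] w 0.08790077837065652 F [-0.4  0.2 -0.2] T [-0.09  0.1   0.  ] j [ -0.  24. 103.   0.  53.  25.] t 16.525
-> [0.476  0.1103 0.0216] n 4
4 x [-0.01,0.02,0.66,0,0,0,0]
[   0.4771    0.1102   64.79   -125.5   ] [   0.4765    0.2949   75.46   -144.5   ]
```

{"api": "apply_moves", "payload": {
  "rows": [-0.01, 0.02, 0.66, 0, 0, 0, 0, -0.01, 0.02, 0.66, 0, 0, 0, 0, -0.01, 0.02, 0.66, 0, 0, 0, 0, -0.01, 0.02, 0.64, 0, 0, 0, 0, 0, 0, 0, 0, 0, 0, 0, 0, 0, 0, 0, 0, 0, 255, 0, 0, 0, 0, 0, 0, 255, 0, 0, 0, 0, 0, 0, 255, 0, 0, 0, 0, 0, 0, 255, 0, 0, 0, 0, 0, 0, 255, 0, 0, 0, 0, 0, 0, 255, 0, 0, 0, 0, 0, 0, 255],
  "force": 40
}}

```text
clock: 18.08
eef_pos: [0.476, 0.1093, 0.023]
tool_rot: [[0.437, 0.899, -0.0], [0.899, -0.437, 0.0], [-0.0, -0.0, -1.0]]
ft_force: [-2.7, 0.7, 5.2]
width: 0.0471
grasp_force: 40.0
```

```bash
python3 p.py 255 0.4759,0.1109,0.17,_,5 0.6155,-0.1506,0.17,1.7,10
```

```text
at [0.476  0.1093 0.023 ] yaw_y -25.92 tilt [-0.0002  0.     -1.    ] w 0.047113468789354664 F [-2.7  0.7  5.2] T [ 0.1   0.56 -0.07] j [ -1.  32. 105.   0.  42.  25.] t 18.075
-> [0.4753 0.1113 0.17  ] n 5
5 x [0.01,-0.01,-0.98,0,0,0,255]
-> [ 0.6157 -0.1501  0.1699] n 10
[-0.58,0.8,0,0,0,-0.32,255], [-0.62,0.77,0,0,0,-0.32,255], [-0.66,0.74,0,0,0,-0.32,255], [-0.69,0.71,0,0,0,-0.32,255], [-0.72,0.68,0,0,0,-0.32,255], [-0.75,0.64,0,0,0,-0.32,255], [-0.78,0.6,0,0,0,-0.32,255], [-0.81,0.57,0,0,0,-0.32,255], [-0.84,0.53,0,0,0,-0.32,255], [-0.86,0.49,0,0,0,-0.32,255]
```

{"api": "apply_moves", "payload": {
  "rows": [0, 0, -0.98, 0, 0, 0, 255, 0, 0, -0.98, 0, 0, 0, 255, 0, 0, -0.98, 0, 0, 0, 255, 0, 0, -0.98, 0, 0, 0, 255, 0, 0, -0.98, 0, 0, 0, 255]
}}

```text
clock: 18.7
eef_pos: [0.4758, 0.1092, 0.1704]
tool_rot: [[0.437, 0.899, -0.0], [0.899, -0.437, -0.0], [-0.0, -0.0, -1.0]]
ft_force: [0.1, 0.1, -2.1]
width: 0.0474
grasp_force: 40.0
```

{"api": "apply_moves", "payload": {
  "rows": [-0.58, 0.8, 0, 0, 0, -0.32, 255, -0.62, 0.77, 0, 0, 0, -0.32, 255, -0.66, 0.74, 0, 0, 0, -0.32, 255, -0.69, 0.71, 0, 0, 0, -0.32, 255, -0.72, 0.68, 0, 0, 0, -0.32, 255, -0.75, 0.64, 0, 0, 0, -0.32, 255, -0.78, 0.6, 0, 0, 0, -0.32, 255, -0.81, 0.57, 0, 0, 0, -0.32, 255, -0.84, 0.53, 0, 0, 0, -0.32, 255, -0.86, 0.49, 0, 0, 0, -0.32, 255, 0, 0, 0, 0, 0, 0, 255]
}}

```text
clock: 20.08
eef_pos: [0.6165, -0.1537, 0.1687]
tool_rot: [[-0.026, 1.0, -0.001], [1.0, 0.026, 0.0], [0.0, -0.001, -1.0]]
ft_force: [-0.2, 0.4, -2.2]
width: 0.0475
grasp_force: 40.0
```

```bash
python3 p.py 255 0.6155,-0.152,0.141,1.7,4
cat > v.py <<'E'
# held plate vs pins: fit plate outline at its top height in both views; pins overlaid
from f import *
import sys
s=env.get_state(); zt=s["eef_pos"][2]-.023+.012
cs=[imaging.camera("top"),imaging.camera("scene")]
for l in (cs[:1],cs[1:],cs):
    q=fit(l,(s["eef_pos"][0],s["eef_pos"][1],91.7),zt,.065,.024); print(q)
E
python3 v.py
```

```text
at [ 0.6165 -0.1537  0.1687] yaw_y 1.47 tilt [-0.0009  0.0002 -1.    ] w 0.04750647969041676 F [-0.2  0.4 -2.2] T [-0.01  0.12  0.01] j [-25.  36.  72.  -0.  72. -26.] t 20.075
-> [ 0.6153 -0.1525  0.1411] n 4
4 x [0.01,-0.01,0.23,0,0,-0.01,255]
[  0.6301  -0.1587  89.8    -55.5   ]
[   0.6058   -0.1516   87.12   -123.2   ]
[   0.6062   -0.1515   86.56   -169.5   ]
```

{"api": "apply_moves", "payload": {
  "rows": [0.015, -0.01, 0.23, 0, 0, -0.01, 255, 0.015, -0.01, 0.23, 0, 0, -0.01, 255, 0.015, -0.01, 0.23, 0, 0, -0.01, 255, 0.015, -0.01, 0.23, 0, 0, -0.01, 255, 0, 0, 0, 0, 0, 0, 255]
}}

```text
clock: 20.8
eef_pos: [0.6149, -0.1503, 0.1415]
tool_rot: [[-0.034, 0.999, -0.001], [0.999, 0.034, 0.0], [0.0, -0.001, -1.0]]
ft_force: [-0.5, -0.7, -1.8]
width: 0.0475
grasp_force: 40.0
```

{"api": "apply_moves", "payload": {
  "rows": [0, 0, 0.1, 0, 0, 0, 255, 0, 0, 0.1, 0, 0, 0, 255, 0, 0, 0.1, 0, 0, 0, 255, 0, 0, 0, 0, 0, 0, 255]
}}

```text
clock: 21.3
eef_pos: [0.6151, -0.1504, 0.1329]
tool_rot: [[-0.033, 0.999, -0.0], [0.999, 0.033, 0.0], [0.0, -0.0, -1.0]]
ft_force: [0.3, -0.4, -2.6]
width: 0.0473
grasp_force: 40.0
```

```bash
cat > z.py <<'E'
from h import *
s=env.get_state(); print(np.round(s["eef_pos"],4),np.round(s["ft_force"],1),np.round(s["ft_torque"],2),s["width"])
c=imaging.camera("scene"); import sys
save(sys.argv[1],c["img"][150:240,200:320],6)
E
python3 z.py in1.png
```

```text
[ 0.6151 -0.1504  0.1329] [ 0.3 -0.4 -2.6] [-0.09  0.08 -0.03] 0.04733303319210674
```

View pics/in1.png

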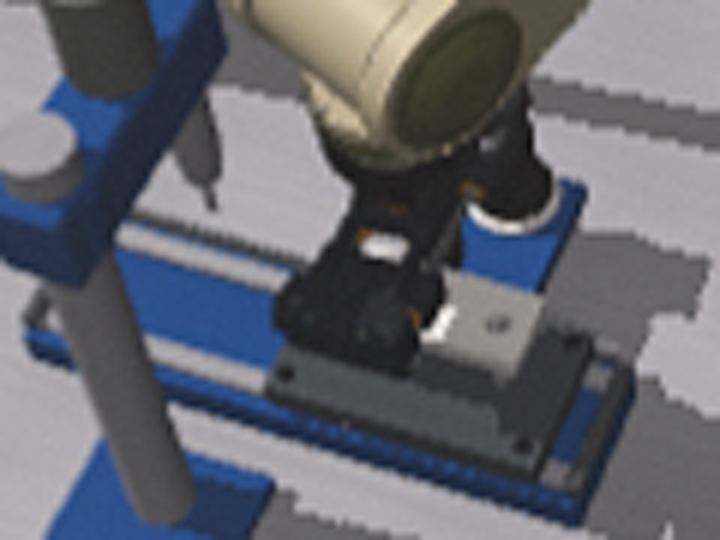

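{"api": "apply_moves", "payload": {
  "rows": [-0.03, 0, 0.1, 0, 0, 0, 255, 0, 0, 0.1, 0, 0, 0, 255, 0, 0, 0.1, 0, 0, 0, 255, 0, 0, 0.1, 0, 0, 0, 255]
}}

```text
clock: 21.85
eef_pos: [0.6152, -0.1514, 0.121]
tool_rot: [[-0.034, 0.999, -0.0], [0.999, 0.034, 0.0], [0.0, -0.0, -1.0]]
ft_force: [0.4, 0.9, -3.0]
width: 0.0474
grasp_force: 40.0
```

```bash
python3 -c "
from h import *
s=env.get_state(); print(np.round(s['eef_pos'],4),np.round(s['ft_force'],1),np.round(s['ft_torque'],2))"
```

```text
[ 0.6152 -0.1514  0.121 ] [ 0.4  0.9 -3. ] [-0.13  0.1  -0.01]
```

{"api": "apply_moves", "payload": {
  "rows": [0, 0, 0.2, 0, 0, 0, 255, 0, 0, 0.2, 0, 0, 0, 255, 0, 0, 0.2, 0, 0, 0, 255, 0, 0, 0.2, 0, 0, 0, 255, 0, 0, 0.2, 0, 0, 0, 255, 0, 0, 0.2, 0, 0, 0, 255, 0, 0, 0, 0, 0, 0, 255]
}}

```text
clock: 22.72
eef_pos: [0.615, -0.1512, 0.0846]
tool_rot: [[-0.033, 0.999, -0.001], [0.999, 0.033, 0.0], [0.0, -0.001, -1.0]]
ft_force: [0.6, -0.3, -2.6]
width: 0.0474
grasp_force: 40.0
```

{"api": "apply_moves", "payload": {
  "rows": [0, 0, 0.05, 0, 0, 0, 255, 0, 0, 0, 0, 0, 0, 255]
}}

```text
clock: 22.98
eef_pos: [0.6153, -0.1514, 0.0838]
tool_rot: [[-0.034, 0.999, 0.0], [0.999, 0.034, -0.0], [-0.0, 0.0, -1.0]]
ft_force: [-0.7, -1.1, -2.2]
width: 0.0472
grasp_force: 40.0
```

{"api": "apply_moves", "payload": {
  "rows": [0, 0, 0.03, 0, 0, 0, 255, 0, 0, 0, 0, 0, 0, 0, 0, 0, 0, 0, 0, 0, 0, 0, 0, 0, 0, 0, 0, 0, 0, 0, 0, 0, 0, 0, 0, 0, 0, 0, 0, 0, 0, 0, 0, -1, 0, 0, 0, 0, 0, 0, -1, 0, 0, 0, 0, 0, 0, -1, 0, 0, 0, 0, 0, 0, -1, 0, 0, 0, 0, 0, 0, 0, 0, 0, 0, 0]
}}

```text
invalid input
```

```bash
python3 - <<'E'
from f import *
cs=[imaging.camera("scene")]
print(fit(cs,(.476,.2946,76),.012,.065,.024),fit(cs,(.608,.3016,106),.012,.065,.024))
E
python3 p.py 0 0.4755,0.2942,0.12,-13.9,16 0.4755,0.2942,0.022,_,4
```

```text
[  0.4765   0.2949  76.1    -91.7   ] [   0.6086    0.3009  106.19   -126.2   ]
at [ 0.6153 -0.1514  0.0839] yaw_y 1.92 tilt [ 0.0003 -0.0001 -1.    ] w 0.0474941979711699 F [-0.4 -0.9 -2. ] T [-0.13  0.05 -0.03] j [-24.  41.  77.   0.  62. -26.] t 23.025
-> [0.4754 0.2941 0.1222] n 16
[0.94,-0.26,-0.08,0,0,0.12,0], [0.93,-0.28,-0.08,0,0,0.12,0], [0.93,-0.29,-0.08,0,0,0.12,0], [0.92,-0.31,-0.08,0,0,0.12,0], [0.92,-0.33,-0.08,0,0,0.12,0], [0.91,-0.34,-0.08,0,0,0.12,0], [0.9,-0.36,-0.08,0,0,0.12,0], [0.9,-0.38,-0.08,0,0,0.12,0], [0.89,-0.39,-0.08,0,0,0.12,0], [0.88,-0.41,-0.08,0,0,0.12,0], [0.88,-0.42,-0.08,0,0,0.12,0], [0.87,-0.44,-0.08,0,0,0.12,0], [0.86,-0.45,-0.08,0,0,0.12,0], [0.85,-0.47,-0.08,0,0,0.12,0], [0.84,-0.49,-0.08,0,0,0.12,0], [0.83,-0.5,-0.08,0,0,0.12,0]
-> [0.4754 0.2941 0.0226] n 4
4 x [0,0,0.83,0,0,0,0]
```

Miscounted row; resend release and lift.

{"api": "apply_moves", "payload": {
  "rows": [0, 0, 0.03, 0, 0, 0, 255, 0, 0, 0, 0, 0, 0, 0, 0, 0, 0, 0, 0, 0, 0, 0, 0, 0, 0, 0, 0, 0, 0, 0, 0, 0, 0, 0, 0, 0, 0, 0, 0, 0, 0, 0, 0, 0, -1, 0, 0, 0, 0, 0, 0, -1, 0, 0, 0, 0, 0, 0, -1, 0, 0, 0, 0, 0, 0, -1, 0, 0, 0, 0]
}}

```text
clock: 24.28
eef_pos: [0.6151, -0.1513, 0.2039]
tool_rot: [[-0.033, 0.999, 0.0], [0.999, 0.033, -0.0], [-0.0, 0.0, -1.0]]
ft_force: [0.1, -1.1, -0.8]
width: 0.0883
grasp_force: 0.0
```

{"api": "apply_moves", "payload": {
  "rows": [0.94, -0.26, 0, 0, 0, 0.12, 0, 0.93, -0.28, 0, 0, 0, 0.12, 0, 0.93, -0.29, 0, 0, 0, 0.12, 0, 0.92, -0.31, 0, 0, 0, 0.12, 0, 0.92, -0.33, 0, 0, 0, 0.12, 0, 0.91, -0.34, 0, 0, 0, 0.12, 0, 0.9, -0.36, 0, 0, 0, 0.12, 0, 0.9, -0.38, 0, 0, 0, 0.12, 0, 0.89, -0.39, 0.1, 0, 0, 0.12, 0, 0.88, -0.41, 0.2, 0, 0, 0.12, 0, 0.88, -0.42, 0.2, 0, 0, 0.12, 0, 0.87, -0.44, 0.2, 0, 0, 0.12, 0]
}}

```text
clock: 25.78
eef_pos: [0.51, 0.1838, 0.1817]
tool_rot: [[0.182, 0.983, 0.0], [0.983, -0.182, 0.0], [0.0, 0.0, -1.0]]
ft_force: [0.1, 0.1, -0.6]
width: 0.0881
grasp_force: 0.0
```

```bash
python3 p.py 0 0.4755,0.2942,0.10,-13.9,4 0.4755,0.2942,0.022,_,4
python3 - <<'E'
from f import *
cs=[imaging.camera("top"),imaging.camera("scene")]
print("placed",fit(cs,(.6155,-.1505,91.7),.072,.065,.024),fit(cs[1:],(.6155,-.1505,91.7),.072,.065,.024))
W=cloud(cs[0]);X,Y,Z=W[...,0],W[...,1],W[...,2]
for l in (-.06,-.03,-.015,.015,.03,.06):
    k=(abs(Y+.15-l)<.012)&(abs(X-.6155)<.017); print(l,np.median(Z[k]).round(4),end=' ')
E
```

```text
at [0.51   0.1838 0.1817] yaw_y -10.49 tilt [ 0.0002  0.     -1.    ] w 0.08808559249905226 F [ 0.1  0.1 -0.6] T [-0.09  0.07 -0.04] j [ 7. 24. 89.  0. 67. 18.] t 25.775
-> [0.4754 0.2944 0.1001] n 4
[0.85,-0.45,0.68,0,0,0.1,0], [0.85,-0.46,0.68,0,0,0.1,0], [0.84,-0.48,0.68,0,0,0.1,0], [0.83,-0.49,0.68,0,0,0.1,0]
-> [0.4754 0.2944 0.0221] n 4
4 x [0,0,0.65,0,0,0,0]
placed [   0.6157   -0.1503   91.47   -405.8   ] [   0.6175   -0.1497   92.11   -206.7   ]
-0.06 0.0713 -0.03 0.0727 -0.015 0.072 0.015 0.0723 0.03 0.0717 0.06 0.07
```

{"api": "apply_moves", "payload": {
  "rows": [0.85, -0.45, 0.68, 0, 0, 0.1, 0, 0.85, -0.46, 0.68, 0, 0, 0.1, 0, 0.84, -0.48, 0.68, 0, 0, 0.1, 0, 0.83, -0.49, 0.68, 0, 0, 0.1, 0, 0, 0, 0, 0, 0, 0, 0]
}}

```text
clock: 26.5
eef_pos: [0.475, 0.2936, 0.0992]
tool_rot: [[0.238, 0.971, -0.002], [0.971, -0.238, -0.001], [-0.001, -0.002, -1.0]]
ft_force: [-0.5, -0.1, 0.3]
width: 0.0885
grasp_force: 0.0
```

```bash
python3 p.py 0 0.4755,0.2942,0.023,-13.9,4; python3 -c "
from f import *
c=[imaging.camera('scene')]; print(fit(c,(.4765,.2949,76),.012,.065,.024))"
```

```text
at [0.475  0.2936 0.0992] yaw_y -13.77 tilt [-0.0022 -0.0009 -1.    ] w 0.08850010322557618 F [-0.5 -0.1  0.3] T [-0.09  0.1  -0.05] j [20. 32. 90. -0. 58. 33.] t 26.5
-> [0.4752 0.2947 0.0236] n 4
4 x [0.01,0,0.63,0,0,0,0]
[   0.4764    0.296    74.82   -153.1   ]
```

{"api": "apply_moves", "payload": {
  "rows": [0, 0, 0.64, 0, 0, 0, 0, 0, 0, 0.64, 0, 0, 0, 0, 0, 0, 0.64, 0, 0, 0, 0, 0, 0, 0.64, 0, 0, 0, 0, 0, 0, 0, 0, 0, 0, 0, 0, 0, 0, 0, 0, 0, 255, 0, 0, 0, 0, 0, 0, 255, 0, 0, 0, 0, 0, 0, 255, 0, 0, 0, 0, 0, 0, 255, 0, 0, 0, 0, 0, 0, 255, 0, 0, 0, 0, 0, 0, 255, 0, 0, 0, 0, 0, 0, 255],
  "force": 40
}}

```text
clock: 28.05
eef_pos: [0.4756, 0.2935, 0.0236]
tool_rot: [[0.24, 0.971, -0.0], [0.971, -0.24, 0.0], [0.0, -0.0, -1.0]]
ft_force: [-1.6, 0.3, 5.0]
width: 0.0472
grasp_force: 40.0
```

```bash
python3 p.py 255 0.4755,0.2942,0.175,_,5 0.6153,-0.1514,0.175,1.9,17
```

```text
at [0.4756 0.2935 0.0236] yaw_y -13.89 tilt [-0.0001  0.0001 -1.    ] w 0.047161674038948075 F [-1.6  0.3  5. ] T [-0.14  0.43  0.01] j [20. 39. 93.  0. 49. 34.] t 28.05
CLIP 1.0093386955055208
CLIP 1.0093386955055208
CLIP 1.0093386955055208
CLIP 1.0093386955055208
CLIP 1.0093386955055208
-> [0.4756 0.2935 0.1751] n 5
5 x [0,0,-1.01,0,0,0,255]
-> [ 0.6153 -0.1511  0.1751] n 17
[-0.78,0.48,0,0,0,-0.11,255], [-0.79,0.46,0,0,0,-0.11,255], [-0.8,0.45,0,0,0,-0.11,255], [-0.8,0.44,0,0,0,-0.11,255], [-0.81,0.42,0,0,0,-0.11,255], [-0.82,0.41,0,0,0,-0.11,255], [-0.82,0.4,0,0,0,-0.11,255], [-0.83,0.38,0,0,0,-0.11,255], [-0.84,0.37,0,0,0,-0.11,255], [-0.84,0.35,0,0,0,-0.11,255], [-0.85,0.34,0,0,0,-0.11,255], [-0.85,0.33,0,0,0,-0.11,255], [-0.86,0.31,0,0,0,-0.11,255], [-0.86,0.3,0,0,0,-0.11,255], [-0.87,0.28,0,0,0,-0.11,255], [-0.87,0.27,0,0,0,-0.11,255], [-0.88,0.25,0,0,0,-0.11,255]
```

{"api": "apply_moves", "payload": {
  "rows": [0, 0, -1, 0, 0, 0, 255, 0, 0, -1, 0, 0, 0, 255, 0, 0, -1, 0, 0, 0, 255, 0, 0, -1, 0, 0, 0, 255, 0, 0, -1, 0, 0, 0, 255, -0.78, 0.48, 0, 0, 0, -0.11, 255, -0.79, 0.46, 0, 0, 0, -0.11, 255, -0.8, 0.45, 0, 0, 0, -0.11, 255, -0.8, 0.44, 0, 0, 0, -0.11, 255, -0.81, 0.42, 0, 0, 0, -0.11, 255, -0.82, 0.41, 0, 0, 0, -0.11, 255, -0.82, 0.4, 0, 0, 0, -0.11, 255]
}}

```text
clock: 29.55
eef_pos: [0.5335, 0.1093, 0.1729]
tool_rot: [[0.126, 0.992, -0.001], [0.992, -0.126, -0.0], [-0.0, -0.001, -1.0]]
ft_force: [0.2, -1.2, -1.8]
width: 0.0475
grasp_force: 40.0
```

{"api": "apply_moves", "payload": {
  "rows": [-0.83, 0.38, 0, 0, 0, -0.11, 255, -0.84, 0.37, 0, 0, 0, -0.11, 255, -0.84, 0.35, 0, 0, 0, -0.11, 255, -0.85, 0.34, 0, 0, 0, -0.11, 255, -0.85, 0.33, 0, 0, 0, -0.11, 255, -0.86, 0.31, 0, 0, 0, -0.11, 255, -0.86, 0.3, 0, 0, 0, -0.11, 255, -0.87, 0.28, 0, 0, 0, -0.11, 255, -0.87, 0.27, 0, 0, 0, -0.11, 255, -0.88, 0.25, 0, 0, 0, -0.11, 255, 0, 0, 0, 0, 0, 0, 255, 0, 0, 0, 0, 0, 0, 255]
}}

```text
clock: 31.05
eef_pos: [0.615, -0.1505, 0.1729]
tool_rot: [[-0.038, 0.999, -0.001], [0.999, 0.038, 0.001], [0.001, -0.001, -1.0]]
ft_force: [0.1, -0.1, -1.7]
width: 0.0478
grasp_force: 40.0
```

```bash
python3 p.py 255 0.6153,-0.151,0.142,1.9,3
```

```text
at [ 0.615  -0.1505  0.1729] yaw_y 2.18 tilt [-0.001   0.0007 -1.    ] w 0.04777007821801704 F [ 0.1 -0.1 -1.7] T [-0.06  0.03 -0.01] j [-24.  36.  72.   0.  73. -27.] t 31.05
-> [ 0.615  -0.1514  0.1423] n 3
3 x [-0.01,0,0.34,0,0,0.01,255]
```

{"api": "apply_moves", "payload": {
  "rows": [-0.01, 0, 0.34, 0, 0, 0.01, 255, -0.01, 0, 0.34, 0, 0, 0.01, 255, 0, 0, 0.34, 0, 0, 0.01, 255, 0, 0, 0.1, 0, 0, 0, 255, 0, 0, 0.1, 0, 0, 0, 255, 0, 0, 0.1, 0, 0, 0, 255, 0, 0, 0.1, 0, 0, 0, 255, 0, 0, 0.1, 0, 0, 0, 255, 0, 0, 0, 0, 0, 0, 255]
}}

```text
clock: 32.17
eef_pos: [0.6152, -0.1518, 0.1276]
tool_rot: [[-0.034, 0.999, -0.0], [0.999, 0.034, 0.0], [0.0, -0.0, -1.0]]
ft_force: [0.8, 0.1, -2.9]
width: 0.0473
grasp_force: 40.0
```

{"api": "apply_moves", "payload": {
  "rows": [0, 0, 0.15, 0, 0, 0, 255, 0, 0, 0.15, 0, 0, 0, 255, 0, 0, 0.1, 0, 0, 0, 255]
}}

```text
clock: 32.55
eef_pos: [0.6152, -0.1518, 0.1154]
tool_rot: [[-0.033, 0.999, -0.0], [0.999, 0.033, 0.0], [0.0, -0.0, -1.0]]
ft_force: [0.5, 0.6, -2.1]
width: 0.0475
grasp_force: 40.0
```

{"api": "apply_moves", "payload": {
  "rows": [0, 0, 0.18, 0, 0, 0, 255, 0, 0, 0.18, 0, 0, 0, 255, 0, 0, 0.17, 0, 0, 0, 255, 0, 0, 0.1, 0, 0, 0, 255, 0, 0, 0, 0, 0, 0, 255, 0, 0, 0, 0, 0, 0, 0, 0, 0, 0, 0, 0, 0, 0, 0, 0, 0, 0, 0, 0, 0, 0, 0, 0, 0, 0, 0, 0, 0, 0, 0, 0, 0, 0, 0]
}}

```text
clock: 33.8
eef_pos: [0.6153, -0.1518, 0.097]
tool_rot: [[-0.034, 0.999, 0.0], [0.999, 0.034, -0.0], [-0.0, 0.0, -1.0]]
ft_force: [-0.4, -0.2, 0.1]
width: 0.0881
grasp_force: 0.0
```

{"api": "apply_moves", "payload": {
  "rows": [0, 0, -1, 0, 0, 0, 0, 0, 0, -1, 0, 0, 0, 0, 0, 0, -1, 0, 0, 0, 0, 0, 0, -1, 0, 0, 0, 0]
}}

```text
clock: 34.3
eef_pos: [0.6152, -0.1518, 0.2179]
tool_rot: [[-0.033, 0.999, -0.0], [0.999, 0.033, -0.0], [-0.0, -0.0, -1.0]]
ft_force: [1.1, -0.6, 0.8]
width: 0.0881
grasp_force: 0.0
```

```bash
python3 p.py 0 0.62,0.13,0.2,10,10
python3 - <<'E'
from f import *
cs=[imaging.camera("top"),imaging.camera("scene")]
for l in (cs[:1],cs[1:],cs): print("J",fit(l,(.602,.2997,106.5),.012,.065,.024))
for c in cs:
    for r in nets.spot_point("bush",c)[:2]: print(r["p"],atz(c,r["position"],.038))
    # bush ring: bright circle, centroid of depth >.03 pixels near jig
    W=cloud(c);k=(W[...,2]>.03)&(W[...,2]<.05)&(abs(W[...,0]-.602)<.04)&(abs(W[...,1]-.3)<.04); print(k.sum(),np.mean(W[k],0))
E
```

```text
at [ 0.6152 -0.1518  0.2179] yaw_y 1.92 tilt [-0. -0. -1.] w 0.08811069060804845 F [ 1.1 -0.6  0.8] T [-0.13  0.04 -0.09] j [-24.  33.  68.  -0.  78. -26.] t 34.3
-> [0.6202 0.1303 0.1999] n 10
[0.94,0.05,0.06,0,0,-0.09,0], [0.94,0.06,0.06,0,0,-0.09,0], [0.94,0.07,0.06,0,0,-0.09,0], [0.94,0.09,0.06,0,0,-0.09,0], [0.93,0.1,0.06,0,0,-0.09,0], [0.93,0.11,0.06,0,0,-0.09,0], [0.93,0.12,0.06,0,0,-0.09,0], [0.93,0.14,0.06,0,0,-0.09,0], [0.93,0.15,0.06,0,0,-0.09,0], [0.93,0.16,0.06,0,0,-0.09,0]
J [   0.5996    0.2988  106.42   -102.    ]
J [   0.6084    0.3013  106.47   -156.    ]
J [   0.6011    0.2994  106.6    -209.3   ]
0.8 [0.5986 0.3004 0.038 ]
74 [0.5984 0.298  0.0377]
0.85 [0.6083 0.3043 0.038 ]
0.65 [ 0.6079 -0.1546  0.038 ]
79 [0.6048 0.3004 0.0365]
```

{"api": "apply_moves", "payload": {
  "rows": [0.94, 0.05, 0, 0, 0, -0.1, 0, 0.94, 0.06, 0, 0, 0, -0.1, 0, 0.94, 0.07, 0, 0, 0, -0.1, 0, 0.94, 0.08, 0, 0, 0, -0.1, 0, 0.93, 0.08, 0, 0, 0, -0.1, 0, 0.93, 0.08, 0, 0, 0, -0.1, 0, 0.93, 0.09, 0, 0, 0, -0.1, 0, 0.93, 0.09, 0, 0, 0, -0.1, 0, 0.93, 0.1, 0, 0, 0, -0.1, 0, 0.93, 0.1, 0, 0, 0, -0.1, 0, 0.93, 0.1, 0, 0, 0, -0.1, 0, 0, 0, 0, 0, 0, 0, 0]
}}

```text
clock: 36.0
eef_pos: [0.6081, 0.1586, 0.2153]
tool_rot: [[-0.199, 0.98, -0.003], [0.98, 0.199, -0.0], [0.0, -0.002, -1.0]]
ft_force: [1.1, -0.5, -0.4]
width: 0.088
grasp_force: 0.0
```

```bash
python3 p.py 0 0.6012,0.2992,0.11,16.5,6
python3 - <<'E'
from f import *
cs=[imaging.camera("top"),imaging.camera("scene")]
print("placed",fit(cs,(.6155,-.1505,91.7),.084,.065,.024))
W=cloud(cs[0]);X,Y,Z=W[...,0],W[...,1],W[...,2]
for l in (-.06,-.03,-.015,.015,.03,.06):
    k=(abs(Y+.15-l)<.012)&(abs(X-.6155)<.017); print(l,np.median(Z[k]).round(4),end=' ')
print(fit(cs[1:],(.608,.3013,106.5),.012,.065,.024))
E
```

```text
at [0.6081 0.1586 0.2153] yaw_y 11.5 tilt [-0.0025 -0.0001 -1.    ] w 0.0880209369641898 F [ 1.1 -0.5 -0.4] T [-0.04  0.03 -0.02] j [ 4. 33. 70.  0. 77. -8.] t 36.0
-> [0.6012 0.2991 0.1109] n 6
[0.77,0.12,0.58,0,0,-0.1,0], [0.77,0.13,0.58,0,0,-0.1,0], [0.77,0.14,0.58,0,0,-0.1,0], [0.77,0.15,0.58,0,0,-0.1,0], [0.76,0.17,0.58,0,0,-0.1,0], [0.76,0.18,0.58,0,0,-0.1,0]
placed [   0.6158   -0.1512   91.9    -407.8   ]
-0.06 0.0828 -0.03 0.0849 -0.015 0.0842 0.015 0.0851 0.03 0.0847 0.06 0.0818 [   0.6081    0.3015  106.43   -160.3   ]
```

Second plate is flush at 84 mm. Now the jig.

{"api": "apply_moves", "payload": {
  "rows": [0.77, 0.12, 0.58, 0, 0, -0.1, 0, 0.77, 0.13, 0.58, 0, 0, -0.1, 0, 0.77, 0.14, 0.58, 0, 0, -0.1, 0, 0.77, 0.15, 0.58, 0, 0, -0.1, 0, 0.76, 0.17, 0.58, 0, 0, -0.1, 0, 0.76, 0.18, 0.58, 0, 0, -0.1, 0, 0, 0, 0, 0, 0, 0, 0]
}}

```text
clock: 36.98
eef_pos: [0.6015, 0.2994, 0.1105]
tool_rot: [[-0.287, 0.958, -0.003], [0.958, 0.287, -0.001], [0.0, -0.003, -1.0]]
ft_force: [0.2, -0.6, -0.3]
width: 0.0882
grasp_force: 0.0
```

```bash
python3 p.py 0 0.6012,0.2992,0.023,16.5,4
python3 - <<'E'
from h import *
c=imaging.camera("scene")
W=cloud(c);k=(W[...,2]>.03)&(W[...,2]<.05)&(abs(W[...,0]-.605)<.03)&(abs(W[...,1]-.3)<.03); print(k.sum(),np.mean(W[k],0))
E
```

```text
at [0.6015 0.2994 0.1105] yaw_y 16.68 tilt [-0.0027 -0.0008 -1.    ] w 0.08824304536982785 F [ 0.2 -0.6 -0.3] T [-0.06  0.02  0.04] j [16. 44. 67.  0. 69. -0.] t 36.975
-> [0.6012 0.2993 0.0229] n 4
4 x [0,0,0.73,0,0,0.01,0]
13 [0.60880708 0.28873138 0.0358352 ]
```

{"api": "apply_moves", "payload": {
  "rows": [0, 0, 0.73, 0, 0, 0, 0, 0, 0, 0.73, 0, 0, 0, 0, 0, 0, 0.73, 0, 0, 0, 0, 0, 0, 0.73, 0, 0, 0, 0, 0, 0, 0, 0, 0, 0, 0, 0, 0, 0, 0, 0, 0, 255, 0, 0, 0, 0, 0, 0, 255, 0, 0, 0, 0, 0, 0, 255, 0, 0, 0, 0, 0, 0, 255, 0, 0, 0, 0, 0, 0, 255, 0, 0, 0, 0, 0, 0, 255, 0, 0, 0, 0, 0, 0, 255],
  "force": 55
}}

```text
clock: 38.52
eef_pos: [0.6025, 0.2978, 0.0251]
tool_rot: [[-0.285, 0.959, -0.0], [0.959, 0.285, -0.0], [0.0, -0.0, -1.0]]
ft_force: [-2.4, -0.3, 3.6]
width: 0.0467
grasp_force: 55.0
```

```bash
python3 p.py 255 0.601,0.2992,0.173,_,5 0.6153,-0.1515,0.173,1.9,16
```

```text
at [0.6025 0.2978 0.0251] yaw_y 16.53 tilt [-0.0001 -0.     -1.    ] w 0.046690515748149156 F [-2.4 -0.3  3.6] T [-0.18  0.44  0.01] j [16. 50. 70.  0. 60. -0.] t 38.525
-> [0.6006 0.2988 0.1736] n 5
5 x [0.01,-0.01,-0.99,0,0,0,255]
-> [ 0.6151 -0.1517  0.1736] n 16
[-0.91,-0.24,0,0,0,0.11,255], [-0.91,-0.22,0,0,0,0.11,255], [-0.92,-0.21,0,0,0,0.11,255], [-0.92,-0.19,0,0,0,0.11,255], [-0.92,-0.18,0,0,0,0.11,255], [-0.92,-0.16,0,0,0,0.11,255], [-0.93,-0.15,0,0,0,0.11,255], [-0.93,-0.13,0,0,0,0.11,255], [-0.93,-0.12,0,0,0,0.11,255], [-0.93,-0.1,0,0,0,0.11,255], [-0.93,-0.09,0,0,0,0.11,255], [-0.94,-0.07,0,0,0,0.11,255], [-0.94,-0.05,0,0,0,0.11,255], [-0.94,-0.04,0,0,0,0.11,255], [-0.94,-0.02,0,0,0,0.11,255], [-0.94,-0.01,0,0,0,0.11,255]
```

{"api": "apply_moves", "payload": {
  "rows": [0, 0, -1, 0, 0, 0, 255, 0, 0, -1, 0, 0, 0, 255, 0, 0, -1, 0, 0, 0, 255, 0, 0, -1, 0, 0, 0, 255, 0, 0, -1, 0, 0, 0, 255, -0.91, -0.24, 0, 0, 0, 0.11, 255, -0.91, -0.22, 0, 0, 0, 0.11, 255, -0.92, -0.21, 0, 0, 0, 0.11, 255, -0.92, -0.19, 0, 0, 0, 0.11, 255, -0.92, -0.18, 0, 0, 0, 0.11, 255, -0.92, -0.16, 0, 0, 0, 0.11, 255, -0.93, -0.15, 0, 0, 0, 0.11, 255]
}}

```text
clock: 40.02
eef_pos: [0.6084, 0.0997, 0.1737]
tool_rot: [[-0.172, 0.985, -0.002], [0.985, 0.172, 0.0], [0.0, -0.002, -1.0]]
ft_force: [-0.0, 0.9, -5.6]
width: 0.0468
grasp_force: 55.0
```

{"api": "apply_moves", "payload": {
  "rows": [-0.93, -0.13, 0, 0, 0, 0.11, 255, -0.93, -0.12, 0, 0, 0, 0.11, 255, -0.93, -0.1, 0, 0, 0, 0.11, 255, -0.93, -0.09, 0, 0, 0, 0.11, 255, -0.94, -0.07, 0, 0, 0, 0.11, 255, -0.94, -0.05, 0, 0, 0, 0.11, 255, -0.94, -0.04, 0, 0, 0, 0.11, 255, -0.94, -0.02, 0, 0, 0, 0.11, 255, -0.94, -0.01, 0, 0, 0, 0.11, 255, 0, 0, 0, 0, 0, 0, 255, 0, 0, 0, 0, 0, 0, 255]
}}

```text
clock: 41.4
eef_pos: [0.6168, -0.1521, 0.1741]
tool_rot: [[-0.025, 1.0, -0.001], [1.0, 0.025, 0.001], [0.001, -0.001, -1.0]]
ft_force: [0.5, 0.2, -4.6]
width: 0.0471
grasp_force: 55.0
```

```bash
python3 p.py 255 0.6153,-0.1515,0.145,1.9,3
```

```text
at [ 0.6168 -0.1521  0.1741] yaw_y 1.42 tilt [-0.0013  0.0009 -1.    ] w 0.04706067115043733 F [ 0.5  0.2 -4.6] T [-0.1   0.08 -0.01] j [-24.  36.  71.   0.  73. -26.] t 41.4
-> [ 0.6149 -0.1512  0.1453] n 3
3 x [0.01,-0.02,0.32,0,0,-0.02,255]
```

{"api": "apply_moves", "payload": {
  "rows": [0.01, -0.02, 0.32, 0, 0, -0.02, 255, 0.01, -0.02, 0.32, 0, 0, -0.02, 255, 0, -0.01, 0.32, 0, 0, -0.02, 255, 0, 0, 0.1, 0, 0, 0, 255, 0, 0, 0.1, 0, 0, 0, 255, 0, 0, 0.1, 0, 0, 0, 255, 0, 0, 0.1, 0, 0, 0, 255, 0, 0, 0.1, 0, 0, 0, 255, 0, 0, 0, 0, 0, 0, 255]
}}

```text
clock: 42.52
eef_pos: [0.6153, -0.1525, 0.1309]
tool_rot: [[-0.033, 0.999, -0.001], [0.999, 0.033, -0.0], [-0.0, -0.001, -1.0]]
ft_force: [-2.0, -2.0, -5.1]
width: 0.047
grasp_force: 55.0
```

```bash
python3 -c "
from h import *
s=env.get_state(); print(np.round(s['eef_pos'],4),np.round(s['ft_force'],1),np.round(s['ft_torque'],2))"
```

```text
[ 0.6153 -0.1525  0.1309] [-2.  -2.  -5.1] [-0.48  0.24  0.  ]
```

{"api": "apply_moves", "payload": {
  "rows": [-0.02, -0.01, 0.1, 0, 0, 0, 255, 0, 0, 0.15, 0, 0, 0, 255, 0, 0, 0.15, 0, 0, 0, 255, 0, 0, 0.15, 0, 0, 0, 255, 0, 0, 0, 0, 0, 0, 255]
}}

```text
clock: 43.15
eef_pos: [0.615, -0.1527, 0.114]
tool_rot: [[-0.034, 0.999, -0.001], [0.999, 0.034, 0.0], [0.0, -0.001, -1.0]]
ft_force: [-0.7, -1.8, -6.2]
width: 0.0472
grasp_force: 55.0
```

{"api": "apply_moves", "payload": {
  "rows": [0, 0, 0.08, 0, 0, 0, 255, 0, 0, 0.06, 0, 0, 0, 255, 0, 0, 0, 0, 0, 0, 255]
}}

```text
clock: 43.52
eef_pos: [0.6152, -0.1529, 0.1103]
tool_rot: [[-0.033, 0.999, 0.0], [0.999, 0.033, -0.0], [-0.0, 0.0, -1.0]]
ft_force: [-0.6, -3.3, -4.5]
width: 0.0469
grasp_force: 55.0
```

{"api": "apply_moves", "payload": {
  "rows": [0, 0, 0.03, 0, 0, 0, 255, 0, 0, 0, 0, 0, 0, 255, 0, 0, 0, 0, 0, 0, 0, 0, 0, 0, 0, 0, 0, 0, 0, 0, 0, 0, 0, 0, 0, 0, 0, 0, 0, 0, 0, 0, 0, 0, 0, 0, 0, 0, 0, 0, 0, -1, 0, 0, 0, 0, 0, 0, -1, 0, 0, 0, 0, 0, 0, -1, 0, 0, 0, 0, 0, 0, -1, 0, 0, 0, 0, 0, -1, 0, 0, 0, 0, 0]
}}

```text
clock: 45.02
eef_pos: [0.5862, -0.1541, 0.2316]
tool_rot: [[-0.034, 0.999, 0.004], [0.999, 0.034, -0.002], [-0.002, 0.004, -1.0]]
ft_force: [-0.7, -0.2, 0.5]
width: 0.0878
grasp_force: 0.0
```

{"api": "apply_moves", "payload": {
  "rows": [0, -1, 0, 0, 0, -1, 0, -0.15, -1, 0, 0, 0, -1, 0, -0.3, -1, 0, 0, 0, -1, 0, -0.4, -0.9, 0, 0, 0, -1, 0, -0.55, -0.83, 0, 0, 0, -1, 0, -0.65, -0.75, 0, 0, 0, -1, 0, 0, 0, 0, 0, 0, -1, 0, 0, 0, 0, 0, 0, -1, 0, 0, 0, 0, 0, 0, -1, 0, 0, 0, 0, 0, 0, -1, 0, 0, 0, 0, 0, 0, -0.5, 0, 0, 0, 0, 0, 0, 0, 0]
}}

```text
clock: 46.52
eef_pos: [0.4704, -0.2639, 0.2296]
tool_rot: [[-0.999, -0.037, 0.0], [-0.037, 0.999, -0.0], [-0.0, -0.0, -1.0]]
ft_force: [0.4, 0.2, 0.6]
width: 0.0879
grasp_force: 0.0
```

```bash
python3 p.py 0 0.4853,-0.1543,0.16,93,5
cat > w.py <<'E'
from m import *
import f
def bush(c,y0,z=.122):
    W=cloud(c);k=(abs(W[...,2]-z)<.006)&(abs(W[...,0]-.6155)<.03)&(abs(W[...,1]-y0)<.03)
    if k.sum()<5: return k.sum(),None
    ys,xs=np.nonzero(k); P=np.array([atz(c,(y,x),z) for y,x in zip(ys,xs)]); return k.sum(),P.mean(0),(P.min(0)+P.max(0))/2
def drill(c):
    W=cloud(c)
    for r in nets.spot_point("drill_tip",c)[:2]: print("drill",round(r["p"],2),np.round(r["position"],1),atz(c,r["position"],.15))
    for lo,hi in((.148,.2),(.21,.26),(.27,.30)):
        k=(W[...,2]>lo)&(W[...,2]<hi)&(abs(W[...,0]-.615)<.03)&(abs(W[...,1]+.278)<.035); print(lo,k.sum(),W[k].mean(0) if k.any() else '')
if __name__=="__main__":
    import sys; y0=float(sys.argv[1])
    for n in ["top","scene"]:
        c=imaging.camera(n); print(n,bush(c,y0)); drill(c)
        for r in nets.spot_point("bush",c)[:2]: print("bush",round(r["p"],2),atz(c,r["position"],.122))
        print("jig",f.fit([c],(.6155,y0,91.8),.096,.065,.024))
        W=cloud(c);X,Y,Z=W[...,0],W[...,1],W[...,2]
        for l in (-.06,-.03,.03,.06):
            k=(abs(Y-y0-l)<.01)&(abs(X-.6155)<.017); print(l,np.median(Z[k]).round(4),end=' ')
        k=(abs(X-.485)<.05)&(abs(Y-y0+.003)<.05)&(Z>.082)&(Z<.12); print("wing",k.sum(),rect(W[k]) if k.sum()>4 else "")
    save(sys.argv[2],c["img"][120:240,180:320],5)
E
python3 w.py -0.15 after_jig.png
```

```text
at [ 0.4704 -0.2639  0.2296] yaw_y 92.12 tilt [ 0.0001 -0.     -1.    ] w 0.08790599223985075 F [0.4 0.2 0.6] T [ 0.02  0.05 -0.04] j [ -42.   21.   86.    0.   73. -134.] t 46.525
-> [ 0.4855 -0.1537  0.1606] n 5
[-0.13,0.73,0.46,0,0,-0.02,0], [-0.13,0.73,0.46,0,0,-0.02,0], [-0.13,0.73,0.46,0,0,-0.02,0], [-0.13,0.73,0.46,0,0,-0.02,0], [-0.14,0.73,0.46,0,0,-0.02,0]
top (np.int64(74), array([ 0.6127, -0.1489,  0.122 ]), array([ 0.6136, -0.1499,  0.122 ]))
drill 0.88 [183.9 402.6] [ 0.6156 -0.2785  0.15  ]
0.148 7 [ 0.6092 -0.272   0.1813]
0.21 18 [ 0.6075 -0.2686  0.219 ]
0.27 63 [ 0.6074 -0.2634  0.2867]
bush 0.79 [ 0.6072 -0.1684  0.122 ]
bush 0.55 [0.748  0.0729 0.122 ]
jig [  0.6305  -0.1636  92.06   -63.6   ]
-0.06 0.0967 -0.03 0.0956 0.03 0.0968 0.06 0.0952 wing 71 (array([ 0.4812, -0.1547]), (47.2, 14.7), 0.8)
scene (np.int64(68), array([ 0.6183, -0.1492,  0.122 ]), array([ 0.6181, -0.1493,  0.122 ]))
drill 0.69 [184.7 234.6] [ 0.6226 -0.274   0.15  ]
0.148 33 [ 0.6263 -0.2696  0.1817]
0.21 54 [ 0.6279 -0.2652  0.2282]
0.27 58 [ 0.6237 -0.2518  0.2859]
bush 0.81 [ 0.6106 -0.1395  0.122 ]
jig [  0.6248  -0.1467  93.43   -71.7   ]
-0.06 0.0955 -0.03 0.0951 0.03 0.0951 0.06 0.0895 wing 60 (array([ 0.4884, -0.1537]), (46.6, 13.2), 3.0)
```

View pics/after_jig.png

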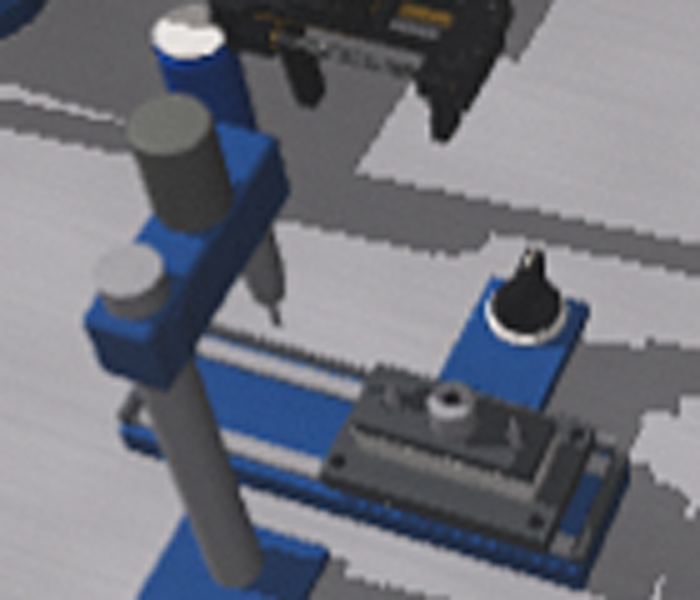

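{"api": "apply_moves", "payload": {
  "rows": [-0.13, 0.73, 0.46, 0, 0, 0, 0, -0.13, 0.73, 0.46, 0, 0, 0, 0, -0.13, 0.73, 0.46, 0, 0, 0, 0, -0.13, 0.73, 0.46, 0, 0, 0, 0, -0.13, 0.73, 0.46, 0, 0, 0, 0, 0, 0, 0, 0, 0, 0, 0]
}}

```text
clock: 47.58
eef_pos: [0.4855, -0.1527, 0.1599]
tool_rot: [[-0.999, -0.039, -0.002], [-0.039, 0.999, 0.001], [0.002, 0.001, -1.0]]
ft_force: [-1.1, -0.9, 0.3]
width: 0.088
grasp_force: 0.0
```

```bash
python3 p.py 0 0.4853,-0.1543,0.095,92.1,4
```

```text
at [ 0.4855 -0.1527  0.1599] yaw_y 92.25 tilt [-0.0015  0.0009 -1.    ] w 0.08795685131501574 F [-1.1 -0.9  0.3] T [-0.02  0.03 -0.01] j [ -31.   22.   96.   -0.   62. -123.] t 47.575
-> [ 0.4854 -0.1539  0.0951] n 4
4 x [0,-0.01,0.54,0,0,0,0]
```

{"api": "apply_moves", "payload": {
  "rows": [0, -0.01, 0.54, 0, 0, 0, 0, 0, -0.01, 0.54, 0, 0, 0, 0, 0, -0.01, 0.54, 0, 0, 0, 0, 0, -0.01, 0.54, 0, 0, 0, 0, 0, 0, 0, 0, 0, 0, 255, 0, 0, 0, 0, 0, 0, 255, 0, 0, 0, 0, 0, 0, 255, 0, 0, 0, 0, 0, 0, 255, 0, 0, 0, 0, 0, 0, 255, 0, 0, 0, 0, 0, 0, 255, 0, 0, 0, 0, 0, 0, 255, 0, 0, 0, 0, 0, 0, 255],
  "force": 60
}}

```text
clock: 49.08
eef_pos: [0.4858, -0.1558, 0.0958]
tool_rot: [[-0.999, -0.038, 0.0], [-0.038, 0.999, -0.002], [-0.0, -0.002, -1.0]]
ft_force: [0.5, -4.7, -0.3]
width: 0.0135
grasp_force: 60.0
```

{"api": "apply_moves", "payload": {
  "rows": [0, 0, 0, 0, 0, 0, 255, 0, 0, 0, 0, 0, 0, 255, 0, 0, 0, 0, 0, 0, 255]
}}

```text
clock: 49.45
eef_pos: [0.4858, -0.1558, 0.0958]
tool_rot: [[-0.999, -0.037, 0.0], [-0.037, 0.999, -0.001], [-0.0, -0.001, -1.0]]
ft_force: [-0.9, -5.0, -0.3]
width: 0.0135
grasp_force: 60.0
```

```bash
python3 k.py 1.8 12 91.8
```

```text
at [ 0.4858 -0.1558  0.0958] yaw 92.14 w 0.0135 F [-0.9 -5.  -0.3] T [-0.71  0.07 -0.15] j6 -123.03007678151513 t 49.45
0,-0.11,0,0,0,1,255, -0.02,-0.11,0,0,0,1,255, -0.03,-0.11,0,0,0,1,255, -0.05,-0.1,0,0,0,1,255, -0.06,-0.09,0,0,0,1,255, -0.07,-0.08,0,0,0,1,255, -0.09,-0.07,0,0,0,1,255, -0.1,-0.06,0,0,0,1,255, -0.1,-0.04,0,0,0,1,255, -0.11,-0.02,0,0,0,1,255, -0.11,-0.01,0,0,0,1,255, -0.11,0.01,0,0,0,1,255
```

{"api": "apply_moves", "payload": {
  "rows": [0, -0.11, 0, 0, 0, 1, 255, -0.02, -0.11, 0, 0, 0, 1, 255, -0.03, -0.11, 0, 0, 0, 1, 255, -0.05, -0.1, 0, 0, 0, 1, 255, -0.06, -0.09, 0, 0, 0, 1, 255, -0.07, -0.08, 0, 0, 0, 1, 255, -0.09, -0.07, 0, 0, 0, 1, 255, -0.1, -0.06, 0, 0, 0, 1, 255, -0.1, -0.04, 0, 0, 0, 1, 255, -0.11, -0.02, 0, 0, 0, 1, 255]
}}

```text
clock: 50.7
eef_pos: [0.4859, -0.1898, 0.0957]
tool_rot: [[-0.105, 0.994, -0.003], [0.994, 0.105, -0.002], [-0.002, -0.003, -1.0]]
ft_force: [-10.4, -10.0, 2.9]
width: 0.0134
grasp_force: 60.2
```

```bash
python3 k.py 1.8 12 91.8
```

```text
at [ 0.4859 -0.1898  0.0957] yaw 6.03 w 0.0134 F [-10.4 -10.    2.9] T [-1.51  1.5   0.42] j6 -40.00350441404803 t 50.7
-0.11,-0.01,0,0,0,1,255, -0.11,0.01,0,0,0,1,255, -0.11,0.02,0,0,0,1,255, -0.1,0.04,0,0,0,1,255, -0.1,0.06,0,0,0,1,255, -0.09,0.07,0,0,0,1,255, -0.07,0.08,0,0,0,1,255, -0.06,0.09,0,0,0,1,255, -0.05,0.1,0,0,0,1,255, -0.03,0.11,0,0,0,1,255, -0.02,0.11,0,0,0,1,255, 0,0.11,0,0,0,1,255
```

{"api": "apply_moves", "payload": {
  "rows": [-0.14, -0.05, 0, 0, 0, 1, 255, -0.11, 0.01, 0, 0, 0, 1, 255, -0.11, 0.02, 0, 0, 0, 1, 255, -0.1, 0.04, 0, 0, 0, 1, 255, -0.1, 0.06, 0, 0, 0, 1, 255, -0.09, 0.07, 0, 0, 0, 1, 255, -0.07, 0.08, 0, 0, 0, 1, 255, -0.06, 0.09, 0, 0, 0, 1, 255, -0.05, 0.1, 0, 0, 0, 1, 255, -0.03, 0.11, 0, 0, 0, 1, 255]
}}

```text
clock: 51.95
eef_pos: [0.4854, -0.2222, 0.0957]
tool_rot: [[0.985, 0.174, -0.005], [0.174, -0.985, 0.002], [-0.004, -0.002, -1.0]]
ft_force: [-11.2, 3.7, 9.1]
width: 0.0132
grasp_force: 60.0
```

```bash
python3 k.py 1.35 9 91.8
```

```text
at [ 0.4854 -0.2222  0.0957] yaw -79.95 w 0.0132 F [-11.2   3.7   9.1] T [0.34 1.91 0.21] j6 42.86859061189671 t 51.95
-0.02,0.11,0,0,0,1,255, 0,0.11,0,0,0,1,255, 0.02,0.11,0,0,0,1,255, 0.03,0.1,0,0,0,1,255, 0.05,0.1,0,0,0,1,255, 0.06,0.09,0,0,0,1,255, 0.08,0.08,0,0,0,1,255, 0.09,0.07,0,0,0,1,255, 0.1,0.05,0,0,0,1,255
```

{"api": "apply_moves", "payload": {
  "rows": [0, 0, 0, 0, 0, 0, 0, 0, 0, 0, 0, 0, 0, 0, 0, 0, 0, 0, 0, 0, 0, 0, 0, 0, 0, 0, 0, 0, 0, 0, 0, 0, 0, 0, 0, 0, 0, 0, 0, 0, 0, 0, 0, 0, 0, 0, 0, 0, 0, 0, 0, 0, 0, 0, 0, 0, 0, 0, 0, 0, 0, -1, 0, 0, 0, 0, 0, 0, -1, 0, 0, 0, 0, 0, 0, -1, 0, 0, 0, 0, 0, 0, -1, 0]
}}

```text
clock: 53.45
eef_pos: [0.487, -0.2227, 0.0958]
tool_rot: [[0.708, 0.706, 0.0], [0.706, -0.708, -0.0], [0.0, 0.0, -1.0]]
ft_force: [-0.6, 0.3, -0.6]
width: 0.088
grasp_force: 0.0
```

{"api": "apply_moves", "payload": {
  "rows": [0, 0, 0, 0, 0, -1, 0, 0, 0, 0, 0, 0, -1, 0, 0, 0, 0, 0, 0, -1, 0, 0, 0, 0, 0, 0, -1, 0, 0, 0, 0, 0, 0, -1, 0, 0, 0, 0, 0, 0, -1, 0, 0, 0, 0, 0, 0, -1, 0, 0, 0, 0, 0, 0, -1, 0, 0, 0, 0, 0, 0, -1, 0, 0, 0, 0, 0, 0, -1, 0, 0, 0, 0, 0, 0, -1, 0, 0, 0, 0, 0, 0, -1, 0]
}}

```text
clock: 54.95
eef_pos: [0.487, -0.2227, 0.0957]
tool_rot: [[-0.849, 0.529, 0.0], [0.529, 0.849, -0.0], [-0.0, -0.0, -1.0]]
ft_force: [0.0, 0.1, -0.6]
width: 0.0882
grasp_force: 0.0
```

```bash
python3 p.py 0 0.4865,-0.2222,0.095,100.2,6
```

```text
at [ 0.487  -0.2227  0.0957] yaw_y 58.07 tilt [ 0. -0. -1.] w 0.08821730986216621 F [ 0.   0.1 -0.6] T [-0.03  0.02  0.01] j [-37.  30.  95.  -0.  55. -95.] t 54.95
-> [ 0.487  -0.2227  0.0957] n 6
6 x [0,0,0,0,0,-0.82,0]
```

{"api": "apply_moves", "payload": {
  "rows": [0, 0, 0, 0, 0, -0.98, 0, 0, 0, 0, 0, 0, -0.98, 0, 0, 0, 0, 0, 0, -0.98, 0, 0, 0, 0, 0, 0, -0.98, 0, 0, 0, 0, 0, 0, -0.98, 0, 0, 0, 0, 0, 0, 0, 255, 0, 0, 0, 0, 0, 0, 255, 0, 0, 0, 0, 0, 0, 255, 0, 0, 0, 0, 0, 0, 255, 0, 0, 0, 0, 0, 0, 255, 0, 0, 0, 0, 0, 0, 255, 0, 0, 0, 0, 0, 0, 255],
  "force": 60
}}

```text
clock: 56.45
eef_pos: [0.487, -0.2227, 0.0957]
tool_rot: [[-0.985, -0.172, -0.0], [-0.172, 0.985, 0.0], [0.0, 0.0, -1.0]]
ft_force: [0.2, -0.2, -0.6]
width: 0.02
grasp_force: 0.0
```

{"api": "apply_moves", "payload": {
  "rows": [0, 0, 0, 0, 0, 0, 255, 0, 0, 0, 0, 0, 0, 255, 0, 0, 0, 0, 0, 0, 255, 0, 0, 0, 0, 0, 0, 255]
}}

```text
clock: 56.95
eef_pos: [0.4869, -0.2222, 0.0957]
tool_rot: [[-0.985, -0.172, -0.0], [-0.172, 0.985, 0.001], [0.0, 0.001, -1.0]]
ft_force: [-1.0, 5.4, 2.3]
width: 0.0134
grasp_force: 60.0
```

```bash
python3 k.py 1.5 10 91.8; python3 w.py -0.2165 mid.png | grep -v jig
```

```text
at [ 0.4869 -0.2222  0.0957] yaw 99.89 w 0.0134 F [-1.   5.4  2.3] T [ 0.85  0.2  -0.13] j6 -137.00176069313287 t 56.95
0.02,-0.11,0,0,0,1,255, 0,-0.11,0,0,0,1,255, -0.02,-0.11,0,0,0,1,255, -0.03,-0.1,0,0,0,1,255, -0.05,-0.1,0,0,0,1,255, -0.06,-0.09,0,0,0,1,255, -0.08,-0.08,0,0,0,1,255, -0.09,-0.07,0,0,0,1,255, -0.1,-0.05,0,0,0,1,255, -0.1,-0.04,0,0,0,1,255
top (np.int64(78), array([ 0.6146, -0.2153,  0.122 ]), array([ 0.615, -0.215,  0.122]))
drill 0.68 [153.5 297.8] [0.7285 0.0604 0.15  ]
0.148 6 [ 0.6093 -0.2727  0.1793]
0.21 14 [ 0.6074 -0.2697  0.2202]
0.27 61 [ 0.6073 -0.2636  0.2867]
bush 0.74 [ 0.6159 -0.2321  0.122 ]
-0.06 0.3208 -0.03 0.2795 0.03 0.0968 0.06 0.0948 wing 0 
scene (np.int64(67), array([ 0.6204, -0.2153,  0.122 ]), array([ 0.6209, -0.2148,  0.122 ]))
drill 0.68 [183.5 233.2] [ 0.6198 -0.2808  0.15  ]
0.148 31 [ 0.6255 -0.2696  0.1801]
0.21 55 [ 0.6281 -0.2652  0.2281]
0.27 59 [ 0.6234 -0.2521  0.2857]
bush 0.73 [ 0.6246 -0.206   0.122 ]
bush 0.7 [0.7818 0.3104 0.122 ]
-0.06 0.2005 -0.03 0.2879 0.03 0.0962 0.06 0.0889 wing 89 (array([ 0.4979, -0.2173]), (38.7, 32.8), -37.5)
```

{"api": "apply_moves", "payload": {
  "rows": [0.02, -0.11, 0, 0, 0, 1, 255, 0, -0.11, 0, 0, 0, 1, 255, -0.02, -0.11, 0, 0, 0, 1, 255, -0.03, -0.1, 0, 0, 0, 1, 255, -0.05, -0.1, 0, 0, 0, 1, 255, -0.06, -0.09, 0, 0, 0, 1, 255, -0.08, -0.08, 0, 0, 0, 1, 255, -0.09, -0.07, 0, 0, 0, 1, 255, -0.1, -0.05, 0, 0, 0, 1, 255, -0.1, -0.04, 0, 0, 0, 1, 255]
}}

```text
clock: 58.5
eef_pos: [0.4878, -0.2555, 0.0957]
tool_rot: [[-0.237, 0.971, -0.001], [0.971, 0.237, 0.001], [0.001, -0.001, -1.0]]
ft_force: [-2.2, 4.5, 3.0]
width: 0.0133
grasp_force: 60.0
```

```bash
cat > al.py <<'E'
from h import *
import sys
y0=float(sys.argv[1])
def mid(c,m):
    o,_=ray(c,(200,320)); az=[]
    for r in np.unique(np.nonzero(m)[0]):
        cs=np.nonzero(m[r])[0]
        if len(cs)<2: continue
        if cs.max()-cs.min()+1>len(cs)+2: continue
        a=[]
        for cc in (cs.min()-.5,cs.max()+.5):
            d=ray(c,(r,cc))[1]; a.append(np.arctan2(d[1],d[0]) if c["n"]=="scene" else d[1]/d[0])
        if c["n"]!="scene": a=[np.arctan(v) if v>-9 else v for v in a]
        az.append((np.mean(a),r,cs.min(),cs.max()))
    return o,np.array(az)
for n in ("scene","top"):
    c=imaging.camera(n); c["n"]=n; W=cloud(c); X,Y,Z=W[...,0],W[...,1],W[...,2]
    for nm,lo,hi,yy,r in (("bush",.102,.128,y0,.026),("bit",.15,.198,-.274,.02),("spindle",.212,.255,-.272,.03)):
        m=(Z>lo)&(Z<hi)&(abs(X-.617)<.032)&(abs(Y-yy)<r); o,a=mid(c,m)
        if len(a)==0: print(n,nm,"none"); continue
        A=np.median(a[:,0]); print(n,nm,m.sum(),"rows",len(a),"y@x=.617:",(o[1]+(.617-o[0])*np.tan(A)).round(4),"sd",((.617-o[0])*np.tan(a[:,0])+o[1]).std().round(4))
    if n=="scene": save("al%s.png"%sys.argv[2],c["img"][140:230,180:300],6)
E
python3 al.py -0.249 1; python3 k.py 0.9 6 91.8
```

```text
scene bush 80 rows 10 y@x=.617: -0.251 sd 0.0036
scene bit 40 rows 11 y@x=.617: -0.278 sd 0.0199
scene spindle 51 rows 11 y@x=.617: -0.2719 sd 0.0063
top bush 91 rows 10 y@x=.617: -0.2502 sd 0.0072
top bit 6 rows 1 y@x=.617: -0.2813 sd 0.0
top spindle 13 rows 3 y@x=.617: -0.2822 sd 0.008
at [ 0.4878 -0.2558  0.0957] yaw 13.83 w 0.0135 F [-2.5  2.3  2.3] T [ 0.42  0.46 -0.33] j6 -53.67974982576419 t 58.6
-0.11,-0.02,0,0,0,1,255, -0.11,-0.01,0,0,0,1,255, -0.11,0.01,0,0,0,1,255, -0.11,0.03,0,0,0,1,255, -0.1,0.04,0,0,0,1,255, -0.09,0.06,0,0,0,1,255
```

{"api": "apply_moves", "payload": {
  "rows": [-0.11, -0.02, 0, 0, 0, 1, 255, -0.11, -0.01, 0, 0, 0, 1, 255, -0.11, 0.01, 0, 0, 0, 1, 255, -0.11, 0.03, 0, 0, 0, 1, 255, -0.1, 0.04, 0, 0, 0, 1, 255, -0.09, 0.06, 0, 0, 0, 1, 255, 0, 0, 0, 0, 0, 0, 255]
}}

```text
clock: 59.48
eef_pos: [0.4882, -0.2755, 0.0957]
tool_rot: [[0.61, 0.792, -0.002], [0.792, -0.61, 0.001], [-0.001, -0.002, -1.0]]
ft_force: [-5.2, 4.3, 5.5]
width: 0.0135
grasp_force: 60.1
```

```bash
sed -i 's/\[140:230,180:300\],6/[150:220,195:275],10/' al.py; python3 al.py -0.269 2; python3 k.py 0.3 2 91.8
```

```text
scene bush 79 rows 10 y@x=.617: -0.2727 sd 0.0035
scene bit 25 rows 7 y@x=.617: -0.2783 sd 0.0042
scene spindle 49 rows 10 y@x=.617: -0.2708 sd 0.0061
top bush 87 rows 11 y@x=.617: -0.2695 sd 0.0093
top bit 5 rows 1 y@x=.617: -0.283 sd 0.0
top spindle 13 rows 2 y@x=.617: -0.2854 sd 0.0032
at [ 0.4882 -0.2755  0.0957] yaw -37.51 w 0.014 F [-5.9  3.9  4.2] T [ 0.51  1.02 -0.3 ] j6 -3.856830797000507 t 59.575
-0.09,0.07,0,0,0,1,255, -0.07,0.08,0,0,0,1,255
```

View pics/al2.png

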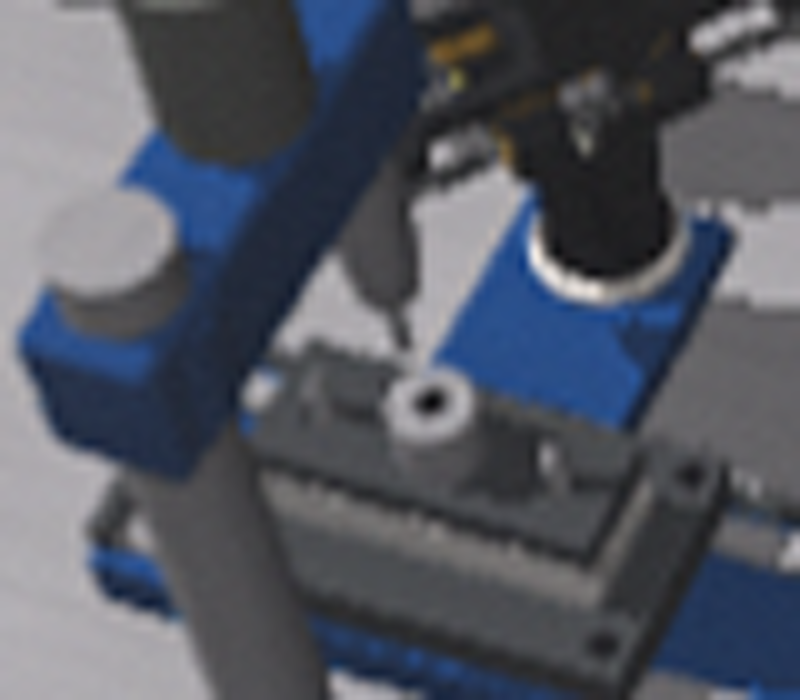

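Run:
```python
from h import *
c=imaging.camera("scene")
b=(190.2,238.1); t=(184.7,235.6)
print("bush",atz(c,b,.122),"tip",atz(c,t,.15),"tip-bush",(atz(c,t,.15)-atz(c,b,.122)).round(4))
for n in range(2):
    for r in nets.spot_point("drill_tip",c)[:1]: print(r["p"],np.round(r["position"],1))
c=imaging.camera("top"); g=c["img"]
uv=proj(c,[[.617,-.269,.122],[.617,-.277,.15]]).round(1); print(uv,c["img"].shape)
for r in nets.spot_point("drill_tip",c)[:2]: print(r["p"],np.round(r["position"],1))
save("topal.png",g[165:215,375:425],12)
```

```text
bush [ 0.62210439 -0.2660644   0.122     ] tip [ 0.6213331  -0.27088191  0.15      ] tip-bush [-0.0008 -0.0048  0.028 ]
0.66 [183.1 234.5]
0.66 [183.1 234.5]
[[398.1 185.5]
 [402.1 183.5]] (400, 640, 3)
0.94 [182.5 399.9]
```

View pics/topal.png

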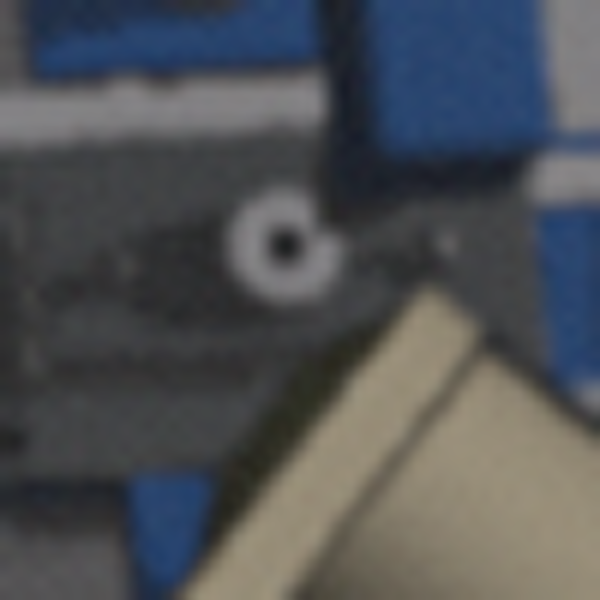

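{"api": "apply_moves", "payload": {
  "rows": [-0.07, 0.05, 0, 0, 0, 0.76, 255, -0.06, 0.06, 0, 0, 0, 0.76, 255, 0, 0, 0, 0, 0, 0, 255, 0, 0, 0, 0, 0, 0, 255]
}}

```text
clock: 60.32
eef_pos: [0.4883, -0.2804, 0.0957]
tool_rot: [[0.772, 0.635, -0.002], [0.635, -0.772, 0.001], [-0.001, -0.002, -1.0]]
ft_force: [-5.1, 5.5, 4.5]
width: 0.0134
grasp_force: 60.0
```

```bash
python3 k.py 0.3 2 91.8
python3 - <<'E'
from h import *
c=imaging.camera("scene"); a=c["img"][170:205,215:255]
d=imaging.camera("top")["img"][170:200,385:415]
A=cv2.resize(a,None,fx=12,fy=12,interpolation=cv2.INTER_CUBIC); B=cv2.resize(d,None,fx=10.0,fy=14,interpolation=cv2.INTER_CUBIC)
save("al3.png",np.hstack([A,B]))
E
```

```text
at [ 0.4883 -0.2804  0.0957] yaw -50.56 w 0.0134 F [-5.1  5.5  4.5] T [ 0.66  0.94 -0.25] j6 8.79277128948353 t 60.325
-0.07,0.09,0,0,0,1,255, -0.05,0.1,0,0,0,1,255
```

View pics/al3.png

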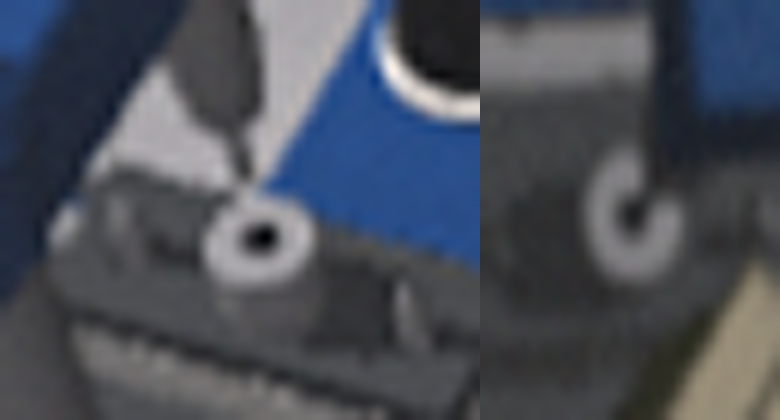

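Run:
```python
from h import *
c=imaging.camera("scene")
for b,t in (((189.25,236.4),(184.9,235.0)),((189.25,236.4),(184.9,235.3))): print((atz(c,t,.15)-atz(c,b,.122)).round(4),atz(c,b,.122).round(4))
# sub-pixel: hole centroid (dark in ring) and expected tip pixel if centred
g=c["img"].astype(float).mean(2); w=g[186:193,232:241]; m=np.clip(80-w,0,None); yy,xx=np.mgrid[186:193,232:241]
print(np.round(w).astype(int)); 
print(np.round(g[176:188,228:242]).astype(int))
b=atz(c,(189.25,236.4),.122); print("expected tip px",proj(c,[[b[0],b[1],.15],[b[0],b[1],.17],[b[0],b[1],.2]]))
d=imaging.camera("top"); b=atz(d,(184.7,399.7),.122); print("top bush",b,"exp tip",proj(d,[[b[0],b[1],.15],[b[0],b[1],.18]])); g=d["img"].astype(float).mean(2); print(np.round(g[176:190,394:408]).astype(int))
```

```text
[0.0022 0.001  0.028 ] [ 0.6206 -0.2734  0.122 ]
[0.0018 0.0019 0.028 ] [ 0.6206 -0.2734  0.122 ]
[[ 83  76 116 166 158 137 122 106  87]
 [ 72 116 141 164 170 171 162 150 113]
 [ 89 156 169 145 125 119 163 171 156]
 [135 162 155  87  32  20 132 167 175]
 [159 169 151  87  42  51 137 165 159]
 [149 168 169 142 126 134 163 166 122]
 [116 153 166 170 169 163 156 131  85]]
[[159 106  73  74  76  72  69  64  69 165 177 175 176 172]
 [177 126  79  74  75  73  71  63  66 162 178 174 178 144]
 [174 162 106  72  71  73  69  59  64 162 178 176 172 115]
 [172 176 133  79  69  69  65  58  97 165 176 181 141  94]
 [170 171 158 122  86  68  65  96 152 173 176 163 104  82]
 [169 171 174 166 146 112  77 118 172 180 173 125  87  86]
 [172 171 172 173 177 149  91  88 166 181 145  95  82  86]
 [170 177 174 175 174 166  98  70 163 175 114  83  84  86]
 [132 145 160 159 173 182 122  70 145 140  96  82  84  85]
 [ 73  81 112 111 140 145 132 134 135 101  81  85  83  85]
 [ 77  77  72  78  83  76 116 166 158 137 122 106  87  84]
 [ 78  80  77  75  72 116 141 164 170 171 162 150 113  80]]
expected tip px [[2
[... 325 characters left out ...]
6  64  68  66  65  64  53  41  39  38  33  36  39]
 [ 66  67  64  64  67  68  62  49  42  34  33  38  32  38]
 [ 65  64  65  68  84  88  79  55  38  39  36  34  37  38]
 [ 63  66  69  89 113 118 107  65  43  39  41  37  38  41]
 [ 57  66  90 119 130 129 121  74  46  40  44  39  47  50]
 [ 53  71 111 126 124 113 102  65  51  58  58  52  56  62]
 [ 52  79 121 126 101  72  54  52  80  96  93  68  61  68]
 [ 52  80 121 127  93  53  34  66 114 127 122  82  65  66]
 [ 47  77 115 129 108  78  66  93 124 132 119  82  64  60]
 [ 46  63 102 128 126 114 107 120 129 127 105  75  58  50]
 [ 49  54  77 108 124 127 126 128 123 111  84  68  62  55]
 [ 48  48  51  76  98 110 113 110 101  83  70  67  71  67]]
```

{"api": "apply_moves", "payload": {
  "rows": [0, 0, 0, 0, 0, 0, 0, 0, 0, 0, 0, 0, 0, 0, 0, 0, 0, 0, 0, 0, 0, 0, 0, 0, 0, 0, 0, 0, 0, 0, 0, 0, 0, 0, 0, 0, 0, 0, 0, 0, 0, 0, 0, 0, 0, 0, 0, 0, 0, 0, 0, -1, 0, 0, 0, 0, 0, 0, -1, 0, 0, 0, 0, -0.7, -0.55, 0, 0, 0, 0, 0, -0.7, -0.55, 0, 0, 0, 0, 0, 0, 0, 0, 0, 0, 0, 0]
}}

```text
clock: 62.02
eef_pos: [0.4348, -0.2819, 0.156]
tool_rot: [[0.774, 0.633, -0.0], [0.633, -0.774, 0.0], [-0.0, -0.0, -1.0]]
ft_force: [0.2, 0.6, 0.2]
width: 0.0879
grasp_force: 0.0
```

Run:
```python
from h import *
c=imaging.camera("scene"); g=c["img"].astype(float).mean(2)
print(np.round(g[179:194,229:243]).astype(int))
W=cloud(c)
for l in (-.03,.03,.05):
    k=(abs(W[...,1]+.2735-l)<.008)&(abs(W[...,0]-.6175)<.015); print(l,np.median(W[k][:,2]).round(4))
d=imaging.camera("top"); g=d["img"].astype(float).mean(2); print(np.round(g[176:190,394:408]).astype(int))
save("al4.png",np.hstack([cv2.resize(c["img"][150:220,195:275],(480,420),interpolation=cv2.INTER_CUBIC),cv2.resize(d["img"][170:200,385:415],(320,420),interpolation=cv2.INTER_CUBIC)]))
```

```text
[[176 133  77  68  69  65  55  96 164 178 179 141  94  85]
 [173 156 124  86  69  63  96 151 174 175 164 104  82  87]
 [171 173 166 143 113  78 115 172 179 172 126  89  87  86]
 [172 173 174 177 149  90  88 166 181 147  95  84  86  85]
 [175 173 173 175 165  97  67 162 173 114  83  82  84  85]
 [143 161 158 172 181 124  70 146 141  95  82  86  87  83]
 [ 82 113 113 140 146 131 133 134 103  84  84  84  85  86]
 [ 76  73  79  83  78 116 167 156 136 123 106  89  85  85]
 [ 80  77  76  73 118 140 163 169 171 161 149 114  79  82]
 [ 80  78  76  89 155 170 145 124 119 162 172 156  85  78]
 [ 77  77  76 135 162 154  87  35  21 131 168 173  93  73]
 [ 63  64  73 160 169 153  84  42  55 137 167 160  85  70]
 [ 52  49  59 150 166 167 145 127 133 163 164 122  69  63]
 [ 67  65  61 115 153 166 168 171 162 155 132  86  65  51]
 [ 79  79  76  87 119 135 137 132 122 114  88  73  68  52]]
-0.03 0.0949
0.03 0.0974
0.05 0.096
[[ 78  77  75  70  69  72  72  66  47  36  35  38  47  65]
 [ 64  63  63  66  66  66  65  56  40  38  35  36  42  53]
 [ 64  66  65  66  63  65  62  55  41  37  37  32  34  43]
 [ 67  66  62  67  64  68  64  49  39  33  37  36  35  35]
 [ 66  63  63  71  81  85  79  54  40  38  32  33  35  37]
 [ 65  63  70  92 109 118 107  68  42  38  37  37  35  38]
 [ 57  66  89 116 128 129 120  75  41  41  39  43  42  50]
 [ 49  71 109 128 123 112 103  65  51  55  55  50  54  61]
 [ 52  77 120 126 104  69  51  50  80  95  92  69  60  65]
 [ 51  79 122 124  93  51  35  65 113 125 121  83  65  63]
 [ 48  73 114 126 108  77  65  91 125 132 118  82  59  60]
 [ 46  62 102 123 126 113 107 121 128 127 101  73  56  51]
 [ 47  51  78 107 123 126 124 130 124 108  82  66  61  58]
 [ 43  46  52  75  97 110 109 109  97  81  67  64  65  65]]
```

View pics/al4.png

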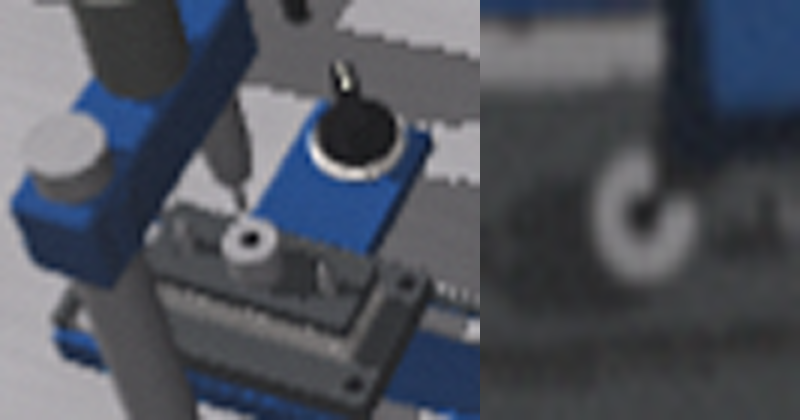

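```bash
python3 -c "
from rig import env; print(env.finish_job())"
```

```text
the job is handed in; nothing more can be done
None
```

The job is handed in: the carriage was brought back to its stop, both bare aluminium plates and the jig were stacked flush on the pins, and the bush was fed to within about 1 mm of the drill tip by camera; the knob is released and nothing else was touched.

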